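# Store the reagent bottles behind the latched gate

## Robot

A 6-joint arm with a two-finger parallel gripper is mounted at the origin on a cart in front of the work surface, level with it; the furniture and walls round the work are solid. World frame = base frame: x ahead of the robot, y to its left, z up, the work surface at z = 0. Lengths are in m, angles in rad, forces in N, time in s.
With the tool pointing down it reaches from about 0.425 to 0.95 m from the base axis. Payload 14.7 kg.
Tool frame: the origin (TCP) lies midway between the tips of the shut fingers; the grasp point (between the pads) lies robot.grasp_offset behind it (robot.grasp_offset is the distance from the TCP to the grasp point, in m); z points along the fingers, y is the direction in which the jaws open and shut (so a half turn about z gives the same grasp; the last joint's range is limited). The gripper opens to 85 mm and grips with 20 to 120 N. Pads are 22 mm wide; open, the fingers measure 114 mm over their backs; the gripper's body (76 mm by 85 mm) begins 54 mm behind the grasp point. The pads swing forward as they close: fully open they stand 13 mm farther back than shut.
Start: joints at [-1.338, 0.48, 1.596, -0, 1.065, -0.047], TCP at [0.18, -0.625, 0.231] pointing down, gripper open.
Joint ranges: [-2.75, 2.75], [-0.82, 2.05], [0.23, 2.67], [-1.56, 4.7], [0.09, 2.69], [-2.92, 2.92]. Speed limits (rad/s): [1.89, 1.89, 2.39, 3.01, 3.01, 3.01].

## Interface

Orientations are given as a unit quaternion [w, x, y, z].
In Python, from bench import robot, camera, get_calibration gives the robot as it stands.
- The arm moves only by the tool apply_moves, never from a script. Its argument "rows" is a list of rows, each a list of 3 entries, a list of its own where there are three numbers: the turn, a rotation vector about the tool's x, y, z in rad, then the shift along the tool's x, y, z in cm, then the closure in counts, from 0 (fully open) to 255 (shut). In form: [[[wx, wy, wz], [tx, ty, tz], gripper], ...]. A call has 1 to 5 rows; each row shifts and turns the commanded pose from where the row before left it, along the tool's axes as they then stand; what a row does not reach is not made up. A row lasts 1/10 s, in which the tool goes at most 50 mm and 8.59 degrees, less where a joint would pass 70% of its speed; a pose out of reach is approached as far as the arm can. A call with a gripper value outside its range is refused whole. The fingers move at their own pace and stop on an object; the grip force is fixed at half the most. Time passes only in rows, so rows that do not move let the fingers close. It gives the time, the measured TCP pose, the force and the opening at its end, in the units of the state.
- robot.get_obs(): the state, without advancing time (a new reading comes with each control period).
- camera(name): name is "side" or "top"; returns (picture, depth): 400x640x3 uint8, red, green, blue; 400x640 float32, m along the optical axis (not along the pixel's ray), 0 where there is no reading.
- get_calibration(name): a dict with "mtx" (3x3 intrinsics, pixels), "position" and "rotation" of the camera in the world. Camera axes: x right, y down, z forward; pixel columns grow to the right and rows downward; lengths in m; the calibration is good to about 2 mm. A picture is of the moment at which its call begins. get_calibration takes no time and is no camera call.
- robot.job_done(): hands the job in, once; it reports no verdict.
The state is a dict: "t": time; "joint_positions": joint angles; "joint_vel": joint speeds; "joint_torque": joint torques, N m; "tool_pos": TCP position; "orientation": TCP orientation; "force": force on the tool from outside, world axes, zero at the start; "wrist_torque": the same for the moment, N m; "grip_width": finger opening in m.
Only numpy, scipy, OpenCV 4.12 (cv2) and the standard library are available. Lean on these libraries where they do the work, as an engineer would, in place of code of your own. Each camera call takes 0.05 s, during which the arm holds its last target.

## Task

Put the reagent bottles away in the small grey reagent store: lift the latch bar out of its catch, swing the gate right open and pull the drawer fully out, then stand each large clear bottle inside a large circle at the back of the drawer and each small red-capped bottle inside a small circle at the front, one bottle to a circle. Then push the drawer fully home, swing the gate shut and let the latch bar drop back down into its catch. Three or four bottles are there; leave the other things on the bench alone.

Things in the scene. Friction and masses are not known exactly. Their poses are not given: they have to be found in the camera images.
- store: fixed grey sheet-metal store, 225 deep (x) x 250 wide (y) x 128 mm high; origin at the middle of its front plane, at bench height; x points from the front into the store, y to its left, z up. The roof begins 45 mm behind the front plane. A barred steel gate closes the front and blocks the drawer until it is open by about 1.5 rad; the latch's steel catch stands at the right end of the front
- gate_hinge (a point): point on the gate's vertical hinge axis, at the left end (+y) of the store's front, 90 mm above the bench; 8 mm in front of the front plane. The gate is 8 mm thick, reaches 234 mm from this axis, and its top is 105 mm above the bench
- gate (a joint): gate angle in rad: 0 shut, grows as its free (right, -y) end swings out towards the robot and round to the left (clockwise seen from above), at most 2.0; light, with slight friction, it stays where it is left
- latch_pivot (a point): pivot of the latch bar on the front of the gate, 135 mm from the hinge axis, 90 mm above the bench (moves with the gate)
- latch (a joint): latch bar angle in rad: 0 level (down), grows as its free end is lifted, at most 0.7, about an axis square to the gate; 80 g, falls back by its own weight. The bar runs 135 mm from the pivot, 12 mm high; with the gate shut it lies behind the catch's lip and must be lifted 0.2 rad to clear it. The lip's outer side is a ramp, over which the bar also rides by itself if the gate is pushed shut
- latch_ball (a point): centre of the black ball, 20 mm across, by which the latch bar is lifted and the gate swung; 46 mm in front of the gate's mid-plane on a 10 mm stem square to the gate, 70 mm along the bar from the pivot, 205 mm along the gate from the hinge. Its axes turn with gate and bar. Free below and beside: can be pinched from above
- drawer (a joint): drawer travel in m: 0 fully home, 0.165 fully out (slides along the store's -x); about 1 to 2 N of friction
- drawer_knob (a point): centre of the grip of the drawer's upright round knob (18 mm in diameter, 26 mm tall, on a 12 mm stem), standing on top of the 10 mm thick drawer front; the knob's top is 13 mm above this point, the drawer front's upper edge 31 mm below it; the small circles' centres lie 51 mm behind it
- front_left (a point): centre of the small circle, 68 mm across, outlined flat on the drawer floor, front left as seen by the robot; at floor height (14 mm above the bench), moves with the drawer. Circle centres are 100 mm apart sideways and 82 mm front to rear; the drawer's side walls are 52 mm high, measured from the bench
- front_right (a point): centre of the small circle, 68 mm across, outlined flat on the drawer floor, front right as seen by the robot; at floor height (14 mm above the bench), moves with the drawer. Circle centres are 100 mm apart sideways and 82 mm front to rear; the drawer's side walls are 52 mm high, measured from the bench
- rear_left (a point): centre of the large circle, 84 mm across, outlined flat on the drawer floor, rear left as seen by the robot; at floor height (14 mm above the bench), moves with the drawer. Circle centres are 100 mm apart sideways and 82 mm front to rear; the drawer's side walls are 52 mm high, measured from the bench
- rear_right (a point): centre of the large circle, 84 mm across, outlined flat on the drawer floor, rear right as seen by the robot; at floor height (14 mm above the bench), moves with the drawer. Circle centres are 100 mm apart sideways and 82 mm front to rear; the drawer's side walls are 52 mm high, measured from the bench
- large_1_mid (a point): large clear bottle with blue screw cap, 56 mm in diameter, 102 mm tall; point on its axis 51 mm above its underside, z up along the axis. The cap, 36 mm in diameter, takes up the top 21 mm. May be absent
- large_2_mid (a point): large clear bottle with blue screw cap, 56 mm in diameter, 102 mm tall; point on its axis 51 mm above its underside, z up along the axis. The cap, 36 mm in diameter, takes up the top 21 mm. May be absent
- small_1_mid (a point): small amber bottle with red screw cap, 43 mm in diameter, 84 mm tall; point on its axis 42 mm above its underside, z up along the axis. The cap, 31 mm in diameter, takes up the top 17 mm. May be absent
- small_2_mid (a point): small amber bottle with red screw cap, 43 mm in diameter, 84 mm tall; point on its axis 42 mm above its underside, z up along the axis. The cap, 31 mm in diameter, takes up the top 17 mm. May be absent
- dropper_mid (a point): white dropper bottle, 41 mm in diameter, 83 mm tall, a bystander: leave alone; point 41 mm up
- beaker_mid (a point): empty glass beaker, 45 mm in diameter, 52 mm tall, a bystander: leave alone; point 26 mm up
- timer_mid (a point): white bench timer, 46x68x52 mm, a bystander: leave alone; point half-way up
- marker_mid (a point): marker pen lying, 130 mm long, 14 mm thick, a bystander: leave alone; point half-way up
Things that resemble listed ones, but are neither listed nor needed, are in the scene too. Leave any pink or turquoise look-alike of the part that bears small_1_mid alone.

How it is judged:
By the outcome, as a careful person would: the job done as asked, in the order asked, and still so for the second after the job is handed in, with the robot touching nothing.
Of large_1, large_2, small_1, small_2 only 3 to 4 are there at a start; the rules pass over those that are not, and their reading is None.
At some moment in a run one of large_1, large_2, small_1, small_2 may be knocked a few centimetres aside while the robot is not near it.
It also fails if it takes over 210 s, if anything falls off the work surface, if the arm or the gripper's body presses on something with over 40 N, if the wrist force passes 120 N, or if a joint passes its speed limit or range.

## Working session

There is one attempt and no reset: what is moved stays moved. The work goes in short steps, Python scripts to look and compute and a tool call to move; the robot and the scene stay as the last step left them, time stands still between calls to the robot, and variables do not carry over. Pictures are saved under pics/ and viewed, and the job is handed in when it is done.

Besides the shell and the picture viewer there is one more tool, called after "Call:" as a command line: name --argument value ..., lists and objects as JSON in quotes. apply_moves: Moves the arm, as the interface text tells. Its arguments: {"type":"object","properties":{"rows":{"type":"array"}},"required":["rows"]}

```bash
ls; mkdir -p pics
python3 - <<'E'
from bench import robot,camera,get_calibration
import cv2
print(robot.get_obs(), robot.grasp_offset)
for n in("side","top"):
    p,d=camera(n); cv2.imwrite(f"pics/{n}0.png",cv2.cvtColor(p,cv2.COLOR_RGB2BGR)); print(get_calibration(n))
E
```

```text
pics
{'t': 0.0, 'joint_positions': array([-1.33762748e+00,  4.80806040e-01,  1.59688471e+00, -5.13123601e-05,
        1.06507970e+00, -4.65903593e-02]), 'joint_vel': array([-0.00087065,  0.00036184,  0.00010443, -0.00164901, -0.00099342,
        0.00044548]), 'joint_torque': array([ 4.67534090e-03, -9.50632453e+01, -4.30180013e+01,  2.11118095e-04,
        1.22299598e-02, -2.90603953e-05]), 'tool_pos': array([ 0.17939569, -0.6243255 ,  0.23068508]), 'orientation': array([-5.84247859e-04,  9.90230883e-01,  1.39436192e-01, -7.71981083e-05]), 'force': array([-0.82373015,  0.33463665,  0.03703063]), 'wrist_torque': array([ 0.05356047, -0.02997022, -0.03190545]), 'grip_width': 0.08571730211589439} 0.0187
{'mtx': array([[395.6121492 ,   0.        , 309.77428875],
       [  0.        , 395.6121492 , 203.58183311],
       [  0.        ,   0.        ,   1.        ]]), 'position': array([0.07556563, 0.86167436, 0.95929558]), 'rotation': array([ 0.11338105, -0.27619147,  0.87347427, -0.38458512])}
{'mtx': array([[381.10841112,   0.        , 316.24677493],
       [  0.        , 381.10841112, 201.14686396],
       [  0.        ,   0.        ,   1.        ]]), 'position': array([0.47756158, 0.04969646, 1.20543839]), 'rotation': array([ 0.04010714, -0.70286677,  0.70967099, -0.0271442 ])}
```

View pics/side0.png

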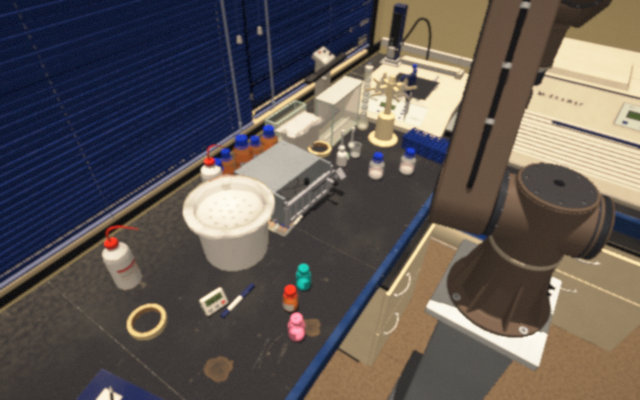

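View pics/top0.png

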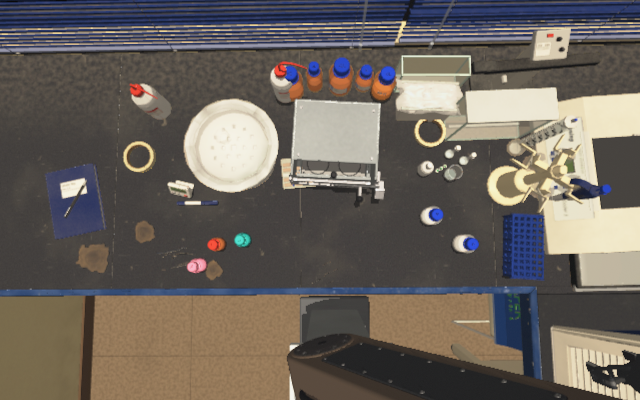

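```bash
cat > h.py <<'E'
from bench import robot,camera,get_calibration
import cv2,numpy as np
from scipy.spatial.transform import Rotation as R
def q2R(q): return R.from_quat([q[1],q[2],q[3],q[0]])
def cal(n):
    c=get_calibration(n); rot=np.array(c['rotation']); 
    return c['mtx'],np.array(c['position']),q2R(rot).as_matrix()
def cloud(n,d):
    K,p,M=cal(n); v,u=np.mgrid[:400,:640]
    P=np.stack([(u-K[0,2])/K[0,0]*d,(v-K[1,2])/K[1,1]*d,d],-1)
    return P@M.T+p
def ray(n,u,v,z):
    K,p,M=cal(n); r=M@np.array([(u-K[0,2])/K[0,0],(v-K[1,2])/K[1,1],1]); return p+r*(z-p[2])/r[2]
def proj(n,X):
    K,p,M=cal(n); c=M.T@(np.array(X)-p); return (K@c/c[2])[:2]
def crop(img,x0,y0,x1,y1,f,name):
    cv2.imwrite(f"pics/{name}.png",cv2.cvtColor(cv2.resize(img[y0:y1,x0:x1],None,fx=f,fy=f,interpolation=cv2.INTER_CUBIC),cv2.COLOR_RGB2BGR))
def snap(n,name,box=None,f=1):
    p,d=camera(n)
    if box: crop(p,*box,f,name)
    return p,d
def st():
    o=robot.get_obs(); print('t',round(o['t'],2),'tcp',o['tool_pos'].round(4),'F',np.round(o['force'],1),'w',round(o['grip_width'],4)); Rm=q2R(o['orientation']).as_matrix(); print(Rm.round(4).tolist(), 'q',np.round(o['joint_positions'],3)); return o,Rm
E
python3 - <<'E'
from h import *
p,d=snap('top','t1',(270,80,400,215),5)
np.savez('top1.npz',p=p,d=d)
crop(p,170,200,270,290,6,'t2'); crop(p,400,150,500,260,5,'t3')
p,d=snap('side','s1',(230,120,350,240),5)
np.savez('side1.npz',p=p,d=d)
crop(p,330,130,450,190,6,'s2');crop(p,190,250,340,350,5,'s3')
P=cloud('top',np.load('top1.npz')['d'])
for u,v in [(432,215),(472,243),(216,243),(242,240),(335,130),(300,105),(378,105),(296,155),(378,155)]: print(u,v,P[v,u].round(3))
E
```

```text
432 215 [ 0.539 -0.264  0.102]
472 243 [ 0.458 -0.373  0.105]
216 243 [0.464 0.366 0.081]
242 240 [0.472 0.289 0.086]
335 130 [0.786 0.013 0.129]
300 105 [0.862 0.114 0.13 ]
378 105 [ 0.86  -0.113  0.126]
296 155 [0.714 0.126 0.13 ]
378 155 [ 0.711 -0.109  0.13 ]
```

View pics/t1.png

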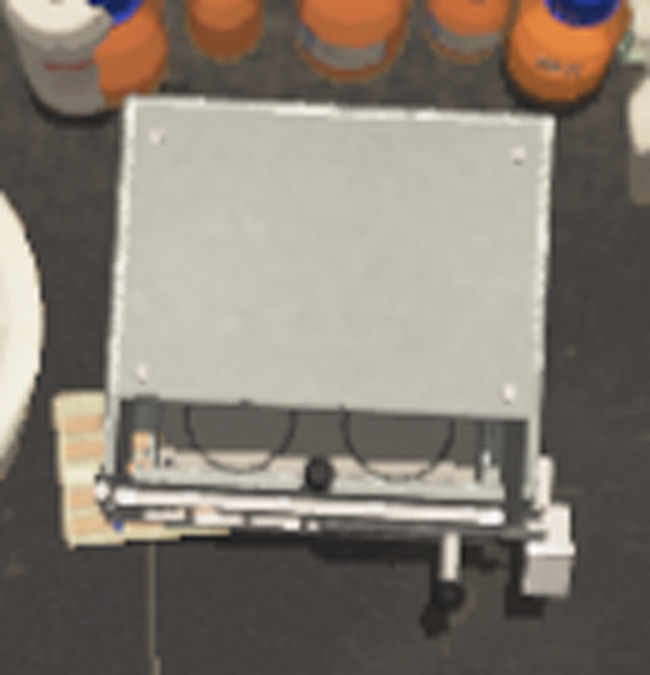

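View pics/t2.png

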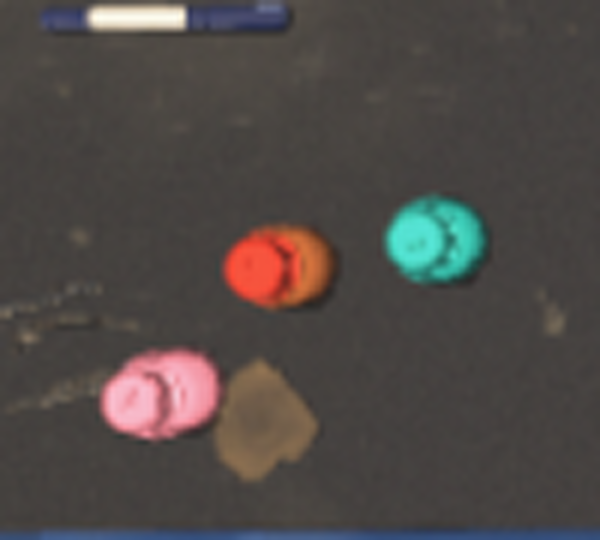

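View pics/t3.png

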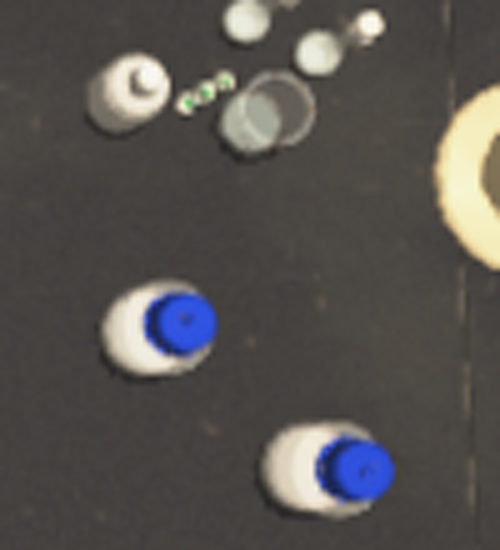

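View pics/s1.png

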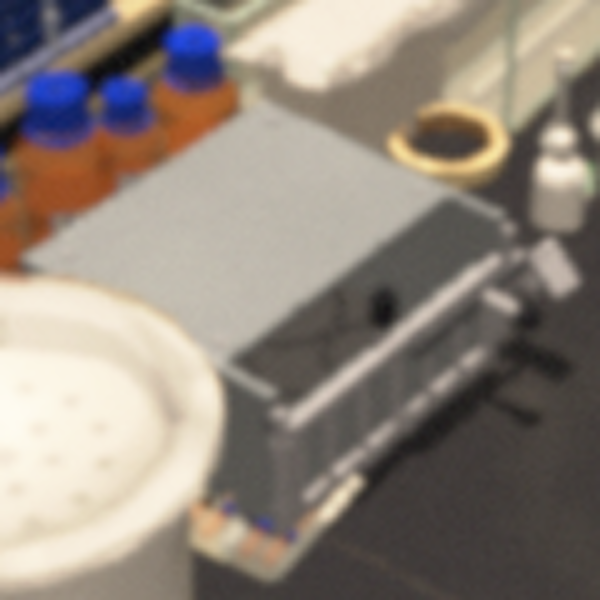

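View pics/s3.png

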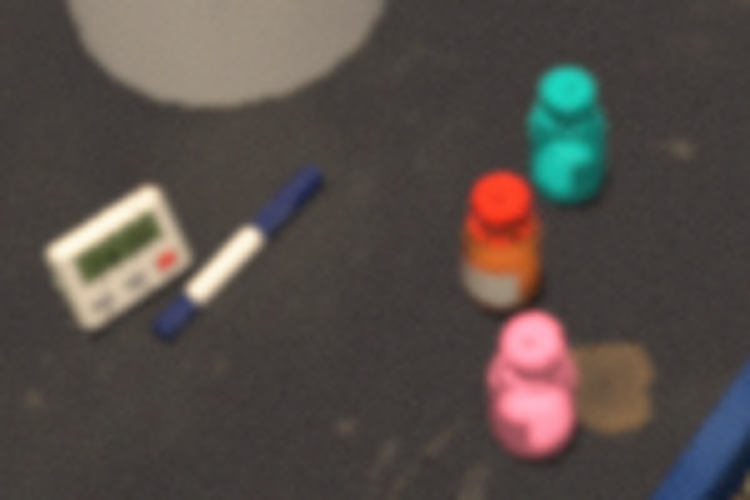

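View pics/s2.png

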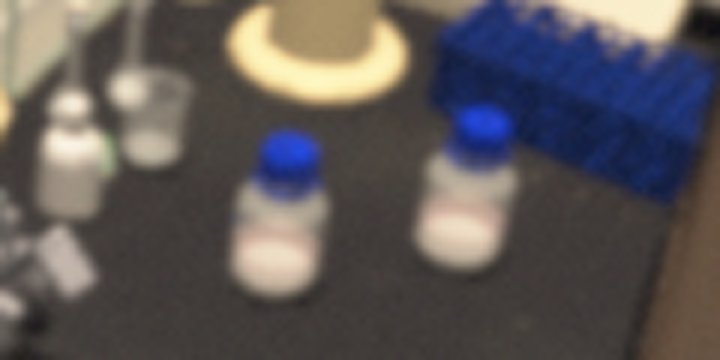

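Run:
```python
from h import *
z=np.load('top1.npz');P=cloud('top',z['d']);p=z['p']
m=(abs(P[...,2]-.128)<.012); 
m[:,:285]=0;m[:,395:]=0;m[:95]=0;m[165:]=0
n,l,s,c=cv2.connectedComponentsWithStats(m.astype(np.uint8));i=1+np.argmax(s[1:,4]);m=l==i
X=P[m];print(m.sum(),X[:,2].mean(),X[:,2].std())
r=cv2.minAreaRect(X[:,:2].astype(np.float32));print(r);print(cv2.boxPoints(r))
# roof corners from pic crop (5x, offset 270,80)
for u,v in[(127,97),(553,117),(108,402),(535,420)]:
    print(ray('top',270+u/5-.4,80+v/5-.4,.128).round(4))
print('ball',ray('top',270+450/5-.4,80+592/5-.4,.09), 'knob', ray('top',270+319/5,80+472/5,.09))
for n,f in(('top','top1'),('side','side1')):
    z=np.load(f+'.npz');P=cloud(n,z['d']);h=cv2.cvtColor(z['p'],cv2.COLOR_RGB2HSV)
    for nm,mm,zz in(('blue',(h[...,0]>108)&(h[...,0]<125)&(h[...,1]>170)&(h[...,2]>120),.102),('red',((h[...,0]<6)|(h[...,0]>174))&(h[...,1]>170)&(h[...,2]>150),.084)):
        N,l,s,c=cv2.connectedComponentsWithStats((mm&(P[...,0]<.62)&(P[...,0]>.35)).astype(np.uint8))
        for i in range(1,N):
            if s[i,4]>20:
                q=P[l==i]; t=q[q[:,2]>zz-.006]
                print(n,nm,s[i],c[i].round(1),np.median(q,0).round(3), (t[:,:2].min(0)+t[:,:2].max(0))/2,len(t))
```

```text
5297 0.12877328332391405 0.0020599813449038544
((0.7770865559577942, 0.010906577110290527), (0.25084030628204346, 0.1933506429195404), 86.46656036376953)
[[ 0.6728653  -0.10831694]
 [ 0.8658483  -0.12023335]
 [ 0.88130784  0.1301301 ]
 [ 0.6883248   0.14204651]]
[0.8806 0.1284 0.128 ]
[ 0.8647 -0.1191  0.128 ]
[0.7   0.14  0.128]
[ 0.6865 -0.1045  0.128 ]
ball [ 0.5920628  -0.05770496  0.09      ] knob [0.66304304 0.01708354 0.09      ]
top blue [602 185   9   9  57] [606.  188.6] [ 0.584 -0.604  0.32 ] [ 0.58369288 -0.60468595] 57
top blue [430 209  13  12 107] [436.4 214. ] [ 0.542 -0.277  0.103] [ 0.54083095 -0.27765467] 103
top blue [510 226  20  33 118] [517.  237.6] [ 0.484 -0.519  0.058] [0.47756158 0.04969646] 1
top blue [464 238  15  12 112] [471.8 243.3] [ 0.458 -0.373  0.102] [ 0.45676241 -0.37596767] 105Traceback (most recent call last):
  File "<stdin>", line 19, in <module>
    return umr_minimum(a, axis, None, out, keepdims, initial, where)
ValueError: zero-size array to reduction operation minimum which has no identity
```

Run:
```python
from h import *
psi=-.064;O=np.array([.648,.0197]);ex=np.array([np.cos(psi),np.sin(psi)]);ey=np.array([-ex[1],ex[0]])
def S(P):
    d=np.array(P)[:2]-O; return np.array([d@ex,d@ey]).round(4)
for n,f in(('top','top1'),('side','side1')):
    z=np.load(f+'.npz');P=cloud(n,z['d']);h=cv2.cvtColor(z['p'],cv2.COLOR_RGB2HSV)
    for nm,mm in(('blue',(h[...,0]>108)&(h[...,0]<125)&(h[...,1]>170)&(h[...,2]>120)),('red',((h[...,0]<6)|(h[...,0]>176))&(h[...,1]>190)&(h[...,2]>120)),('teal',(h[...,0]>80)&(h[...,0]<95)&(h[...,1]>120)),('pink',(h[...,0]>165)&(h[...,0]<178)&(h[...,1]>60)&(h[...,1]<170)&(h[...,2]>200))):
        N,l,s,c=cv2.connectedComponentsWithStats((mm&(P[...,0]<.62)&(P[...,0]>.35)).astype(np.uint8))
        for i in range(1,N):
            if s[i,4]>20:
                q=P[l==i]; t=q[q[:,2]>q[:,2].max()-.008]; m=(np.percentile(t,3,0)+np.percentile(t,97,0))/2
                print(n,nm,s[i,4],c[i].round(1),'zmax',q[:,2].max().round(3),m.round(4),S(m),len(t))
# knob, dark pixels
z=np.load('top1.npz');P=cloud('top',z['d'])
for v in range(170,180): print([f"{P[v,u][2]:.3f}" for u in range(328,340)])
for n,(u,v) in(('side',(230+383/5-.4,120+308/5-.4)),('top',(270+319/5-.4,80+472/5-.4))):
    for zz in(.08,.09,.1): print(n,zz,S(ray(n,u,v,zz)))
z=np.load('side1.npz');P=cloud('side',z['d'])
for v in range(178,186): print([f"{P[v,u][2]:.3f}" for u in range(302,312)])
```

```text
top blue 57 [606.  188.6] zmax 0.323 [ 0.5841 -0.6043  0.319 ] [-0.0239 -0.6268] 57
top blue 107 [436.4 214. ] zmax 0.108 [ 0.5407 -0.2776  0.1037] [-0.0881 -0.3036] 89
top blue 118 [517.  237.6] zmax 1.205 [0.4776 0.0497 1.2054] [-0.172  0.019] 1
top blue 112 [471.8 243.3] zmax 0.107 [ 0.4565 -0.3749  0.1024] [-0.1658 -0.406 ] 97
top blue 23 [524.3 247.7] zmax 0.063 [ 0.4392 -0.5432  0.0592] [-0.1724 -0.5751] 19
top blue 36 [513.  267.6] zmax 0.063 [ 0.3833 -0.51    0.0586] [-0.2303 -0.5455] 34
top blue 26 [524.1 268.9] zmax 0.063 [ 0.3786 -0.54    0.0596] [-0.2331 -0.5758] 24
top red 87 [213.1 243.9] zmax 0.089 [0.4613 0.3771 0.0846] [-0.2091  0.3447] 68
top teal 189 [242.3 239.6] zmax 1.205 [0.4776 0.0497 1.2054] [-0.172  0.019] 1
top pink 174 [196.3 265.2] zmax 1.205 [0.4776 0.0497 1.2054] [-0.172  0.019] 1
side blue 53 [410.  150.1] zmax 0.105 [ 0.4569 -0.3714  0.101 ] [-0.1657 -0.4025] 43
side blue 44 [377.7 155.5] zmax 0.104 [ 0.5408 -0.2725  0.1007] [-0.0883 -0.2985] 41
side red 134 [289.7 291.5] zmax 0.088 [0.4597 0.3807 0.0835] [-0.211   0.3482] 75
side teal 354 [303.  276.
[... 1421 characters left out ...]
 '0.129', '0.128', '0.130', '0.129', '0.035', '0.036', '0.040']
['0.012', '0.012', '0.129', '0.132', '0.127', '0.127', '0.126', '0.028', '0.027', '0.033']
['0.011', '0.014', '0.125', '0.126', '0.126', '0.128', '0.123', '0.026', '0.027', '0.027']
['0.013', '0.015', '0.121', '0.122', '0.124', '0.123', '0.120', '0.018', '0.023', '0.020']
['0.017', '0.011', '0.117', '0.118', '0.119', '0.120', '0.119', '0.012', '0.016', '0.021']
['0.016', '0.015', '0.112', '0.114', '0.115', '0.114', '0.113', '0.015', '0.015', '0.084']
['0.013', '0.013', '0.110', '0.111', '0.110', '0.110', '0.111', '0.012', '0.085', '0.087']
['0.015', '0.013', '0.012', '0.103', '0.107', '0.105', '0.014', '0.083', '0.105', '0.104']
```

```bash
cat >> h.py <<'E'
psi=-.064;O=np.array([.648,.0197]);ex=np.array([np.cos(psi),np.sin(psi)]);ey=np.array([-ex[1],ex[0]])
def S(P):
    d=np.array(P)[:2]-O; return np.array([d@ex,d@ey]).round(4)
def W(x,y): return O+x*ex+y*ey
def plan(goals,g,step=.045,nr=None):
    """goals: list of (x,y,z,yaw) world, yaw = dir of tool x, tool down"""
    o,_=st(); p=o['tool_pos']; M=q2R(o['orientation'])
    rows=[]
    for x,y,z,yaw in goals:
        G=R.from_matrix(np.array([[np.cos(yaw),np.sin(yaw),0],[np.sin(yaw),-np.cos(yaw),0],[0,0,-1]]).T)
        # columns: x,y,z axes
        dp=np.array([x,y,z])-p; rv=(M.inv()*G).as_rotvec()
        n=int(max(np.ceil(np.linalg.norm(dp)/step),np.ceil(np.linalg.norm(rv)/.145),1)) if nr is None else nr
        for i in range(n):
            t=M.inv().apply(dp/n); d=R.from_rotvec(rv/n)
            rows.append([[round(float(a),3) for a in rv/n],[round(float(a)*100,2) for a in t],g]); M=M*d
        p=np.array([x,y,z]); M=G
    for i in range(0,len(rows),5): print(str(rows[i:i+5]).replace(' ',''))
E
python3 - <<'E'
from h import *
b=W(-.054,-.08);print(b)
plan([(.45,-.32,.22,1.68),(*b,.15,np.pi+psi)],0)
E
```

```text
[ 0.58899405 -0.05668257]
t 0.2 tcp [ 0.1795 -0.6245  0.2309] F [-0.2 -0.3 -0.8] w 0.0855
[[0.9611, 0.2762, -0.0002], [0.2762, -0.9611, 0.0007], [0.0, -0.0007, -1.0]] q [-1.338  0.481  1.597  0.     1.065 -0.047]
[[[-0.0,-0.0,-0.14],[3.44,-2.18,0.11],0],[[-0.0,-0.0,-0.14],[3.71,-1.68,0.11],0],[[-0.0,-0.0,-0.14],[3.91,-1.14,0.11],0],[[-0.0,-0.0,-0.14],[4.03,-0.59,0.11],0],[[-0.0,-0.0,-0.14],[4.07,-0.02,0.11],0]]
[[[-0.0,-0.0,-0.14],[4.04,0.55,0.11],0],[[-0.0,-0.0,-0.14],[3.92,1.11,0.11],0],[[-0.0,-0.0,-0.14],[3.73,1.64,0.11],0],[[-0.0,-0.0,-0.14],[3.46,2.15,0.11],0],[[-0.0,-0.0,-0.14],[3.13,2.61,0.11],0]]
[[[0.0,0.0,-0.14],[2.47,1.67,0.7],0],[[0.0,0.0,-0.14],[2.21,2.0,0.7],0],[[0.0,0.0,-0.14],[1.91,2.28,0.7],0],[[0.0,0.0,-0.14],[1.57,2.53,0.7],0],[[0.0,0.0,-0.14],[1.21,2.72,0.7],0]]
[[[0.0,0.0,-0.14],[0.81,2.86,0.7],0],[[0.0,0.0,-0.14],[0.41,2.95,0.7],0],[[0.0,0.0,-0.14],[-0.01,2.98,0.7],0],[[0.0,0.0,-0.14],[-0.42,2.95,0.7],0],[[0.0,0.0,-0.14],[-0.83,2.86,0.7],0]]
```

Call:
apply_moves --rows '[[[0,0,-0.14],[3.4,-2.2,0.1],0],[[0,0,-0.14],[3.7,-1.7,0.1],0],[[0,0,-0.14],[3.9,-1.1,0.1],0],[[0,0,-0.14],[4.0,-0.6,0.1],0],[[0,0,-0.14],[4.1,0,0.1],0]]'

```text
t: 0.7
tool_pos: [0.315, -0.4713, 0.2262]
orientation: [-0.0, 0.881, 0.473, -0.0]
force: [1.3, -0.7, 0.4]
grip_width: 0.0856
```

Call:
apply_moves --rows '[[[0,0,-0.14],[4.0,0.5,0.1],0],[[0,0,-0.14],[3.9,1.1,0.1],0],[[0,0,-0.14],[3.7,1.6,0.1],0],[[0,0,-0.14],[3.5,2.1,0.1],0],[[0,0,-0.14],[3.1,2.6,0.1],0]]'

```text
t: 1.2
tool_pos: [0.4486, -0.3191, 0.2213]
orientation: [0.0, 0.665, 0.746, 0.0]
force: [-0.7, -0.4, -0.4]
grip_width: 0.0851
```

Call:
apply_moves --rows '[[[0,0,-0.14],[2.5,1.7,0.7],60],[[0,0,-0.14],[2.2,2.0,0.7],100],[[0,0,-0.14],[1.9,2.3,0.7],120],[[0,0,-0.14],[1.6,2.5,0.7],120],[[0,0,-0.14],[1.2,2.7,0.7],120]]'

```text
t: 1.7
tool_pos: [0.5176, -0.1875, 0.186]
orientation: [-0.0, 0.369, 0.929, -0.0]
force: [0.8, -1.1, -0.9]
grip_width: 0.0455
```

Call:
apply_moves --rows '[[[0,0,-0.14],[0.8,2.9,0.7],120],[[0,0,-0.14],[0.4,2.9,0.7],120],[[0,0,-0.14],[0,3.0,0.7],120],[[0,0,-0.14],[-0.4,2.9,0.7],120],[[0,0,-0.14],[-0.8,2.9,0.7],120]]'

```text
t: 2.2
tool_pos: [0.5866, -0.0558, 0.1509]
orientation: [-0.0, 0.028, 1.0, -0.0]
force: [0.2, -0.6, -0.3]
grip_width: 0.0456
```

Run:
```python
from h import *
b=W(-.054,-.08)
plan([(*b,.13,np.pi+psi),(*b,.072,np.pi+psi)],120,step=.03)
p,d=snap('top','t4',(300,120,460,240),5)
p,d=snap('side','s4',(250,120,370,210),6)
```

```text
t 2.2 tcp [ 0.5866 -0.0558  0.1509] F [ 0.2 -0.6 -0.3] w 0.0456
[[-0.9984, 0.056, -0.0001], [0.056, 0.9984, -0.0], [0.0001, -0.0, -1.0]] q [-0.146  0.488  1.817 -0.     0.837 -1.661]
[[[-0.0,-0.0,0.008],[-0.25,-0.08,2.09],120],[[0.0,0.0,0.0],[0.0,0.0,2.9],120],[[0.0,0.0,0.0],[0.0,0.0,2.9],120]]
```

View pics/t4.png

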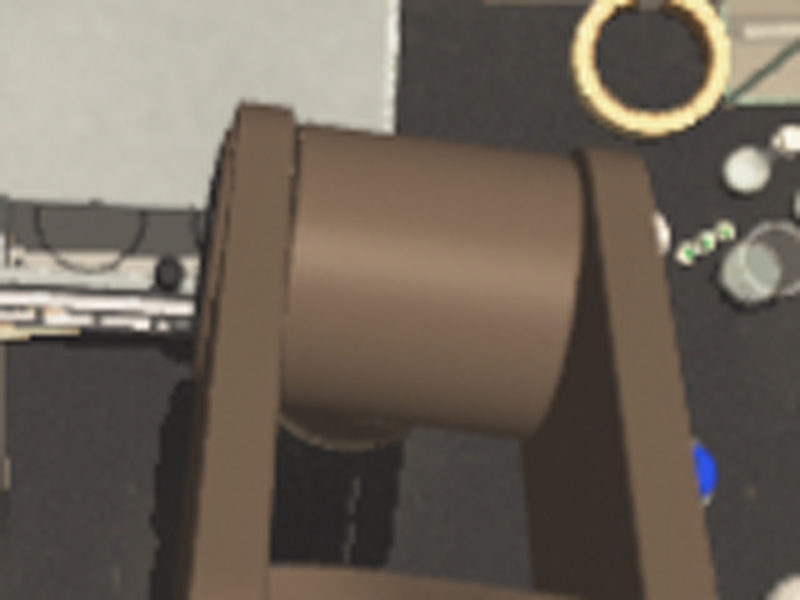

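View pics/s4.png

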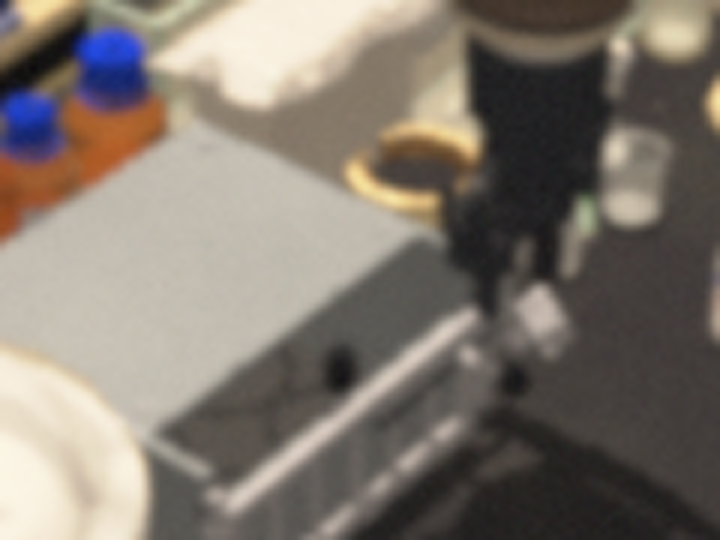

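Call:
apply_moves --rows '[[[0,0,0.008],[-0.4,-0.1,2.1],120],[[0,0,0],[0,0,2.0],120],[[0,0,0],[0,0,2.0],120],[[0,0,0],[0,0,1.8],120],[[0,0,0],[0,0,0],120]]'

```text
t: 2.8
tool_pos: [0.5884, -0.0583, 0.0703]
orientation: [-0.002, 0.036, 0.999, 0.0]
force: [-0.8, -0.2, -0.4]
grip_width: 0.045
```

Run:
```python
from h import *
st()
p,d=snap('side','s5',(250,120,370,210),6)
```

```text
t 2.8 tcp [ 0.5884 -0.0583  0.0703] F [-0.8 -0.2 -0.4] w 0.045
[[-0.9975, 0.0711, -0.0037], [0.0711, 0.9975, 0.0005], [0.0037, 0.0002, -1.0]] q [-0.15   0.603  1.862 -0.     0.681 -1.65 ]
```

View pics/s5.png

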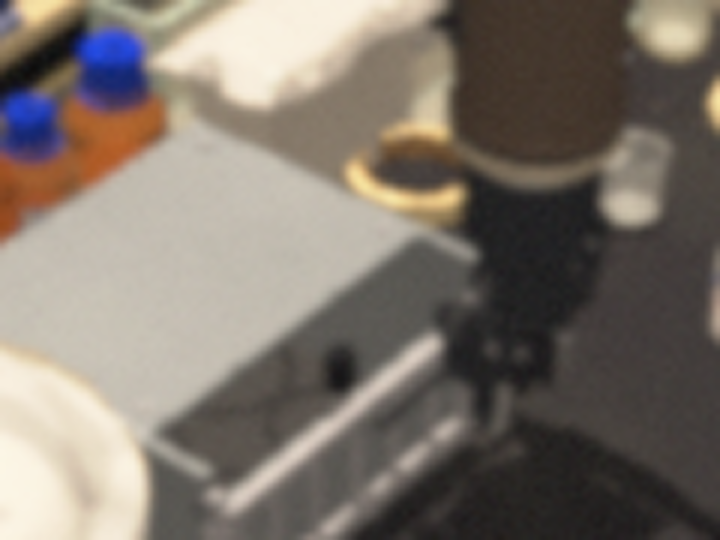

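Call:
apply_moves --rows '[[[0,0,0],[0,0,0],255],[[0,0,0],[0,0,0],255],[[0,0,0],[0,0,0],255],[[0,0,0],[0,0,0],255],[[0,0,0],[0,0,0],255]]'

```text
t: 3.35
tool_pos: [0.5909, -0.0559, 0.0736]
orientation: [0.001, 0.035, 0.999, 0.001]
force: [2.3, 25.0, 3.2]
grip_width: 0.0169
```

Run:
```python
from h import *
st()
p,d=snap('side','s6',(290,140,350,190),12)
p,d=snap('top','t6',(300,120,460,240),5)
```

```text
t 3.35 tcp [ 0.5909 -0.0559  0.0736] F [ 2.3 25.   3.2] w 0.0169
[[-0.9975, 0.0706, 0.002], [0.0707, 0.9975, 0.0021], [-0.0018, 0.0023, -1.0]] q [-0.147  0.598  1.859  0.004  0.682 -1.65 ]
```

View pics/s6.png

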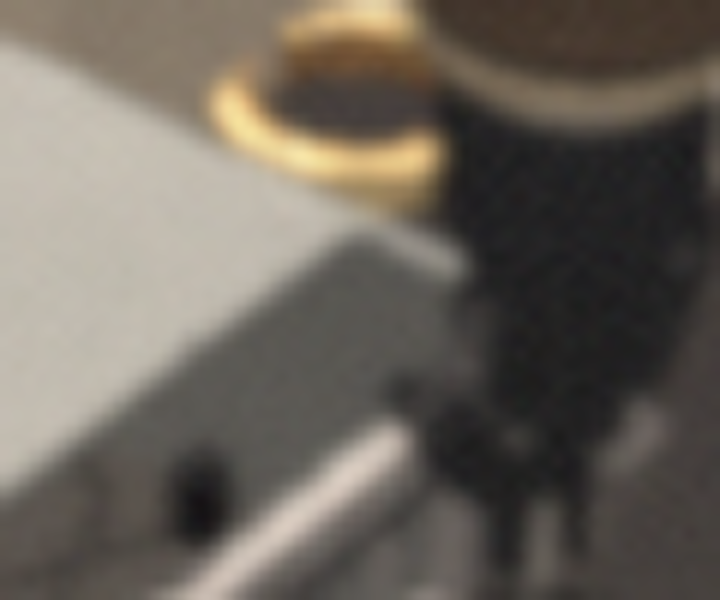

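View pics/t6.png

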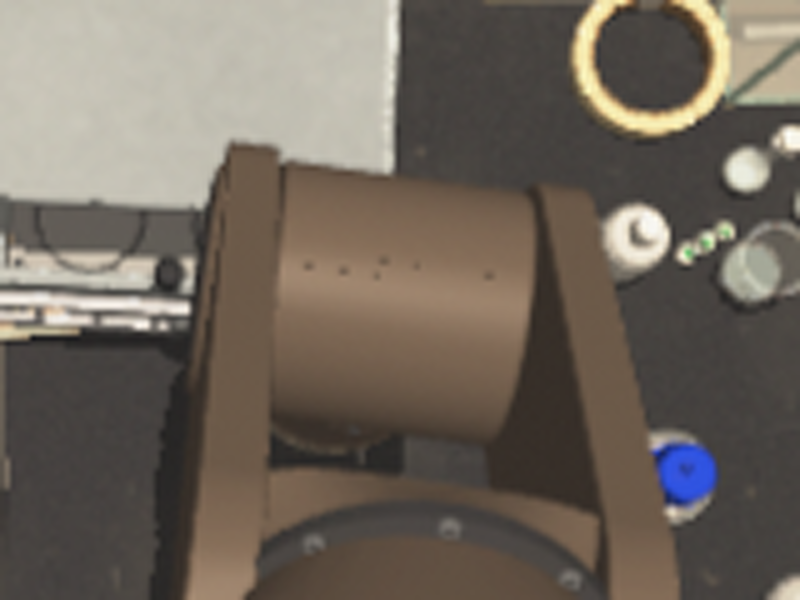

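Call:
apply_moves --rows '[[[0,0,0],[0,0.2,0],255],[[0,0,0],[0,0.1,-0.6],255],[[0,0,0],[0,0.1,-0.6],255],[[0,0,0],[0,0.1,-0.6],255],[[0,0,0],[0,0.1,-0.6],255]]'

```text
t: 3.95
tool_pos: [0.591, -0.0523, 0.0973]
orientation: [0.001, 0.035, 0.999, 0.0]
force: [3.2, 2.7, -9.8]
grip_width: 0.0165
```

Run:
```python
from h import *
st()
p,d=snap('side','s7',(270,130,350,190),9)
```

```text
t 3.95 tcp [ 0.591  -0.0523  0.0973] F [ 3.2  2.7 -9.8] w 0.0165
[[-0.9975, 0.0705, 0.0012], [0.0705, 0.9975, 0.0], [-0.0012, 0.0001, -1.0]] q [-0.139  0.564  1.846  0.     0.73  -1.64 ]
```

View pics/s7.png

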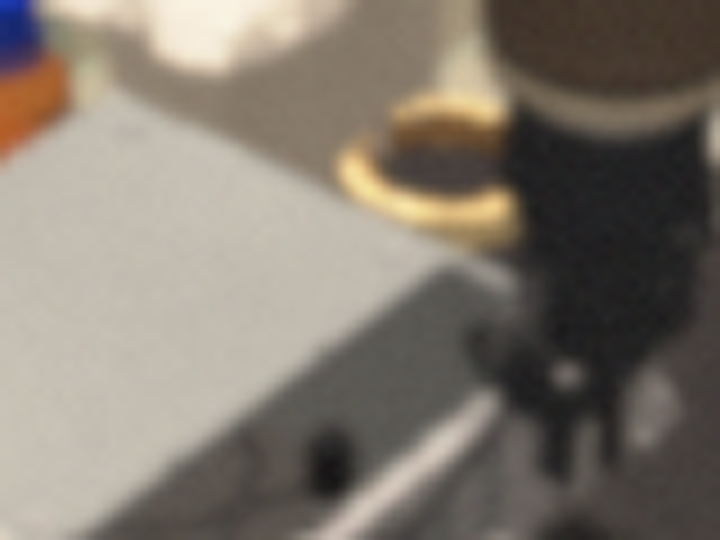

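Call:
apply_moves --rows '[[[0,0,0],[0,0,0],255],[[0,0,0.07],[1.4,0.4,0],255],[[0,0,0.07],[1.4,0.4,0],255],[[0,0,0.07],[1.4,0.4,0],255],[[0,0,0],[0,0,0],255]]'

```text
t: 4.5
tool_pos: [0.5482, -0.0344, 0.096]
orientation: [-0.001, 0.141, 0.99, -0.0]
force: [-4.8, -12.1, -0.2]
grip_width: 0.0163
```

Run:
```python
from h import *
st()
p,d=snap('side','s8',(260,130,360,205),7)
```

```text
t 4.5 tcp [ 0.5482 -0.0344  0.096 ] F [ -4.8 -12.1  -0.2] w 0.0163
[[-0.9604, 0.2787, -0.0027], [0.2787, 0.9604, -0.0002], [0.0026, -0.001, -1.0]] q [-1.170e-01  5.210e-01  1.946e+00 -1.000e-03  6.770e-01 -1.405e+00]
```

View pics/s8.png

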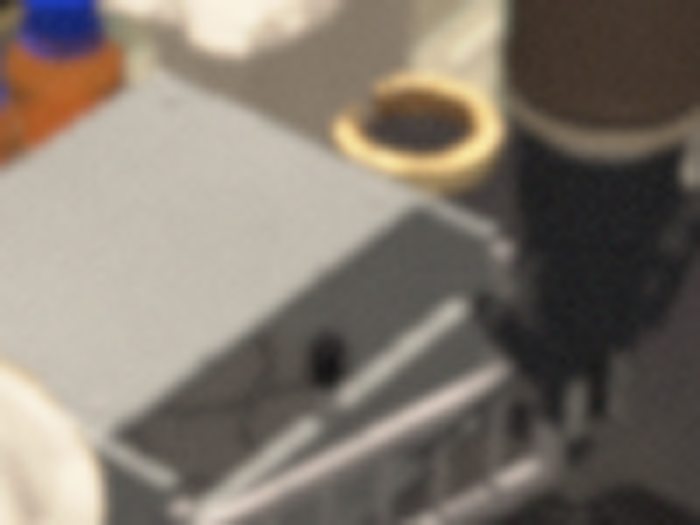

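Call:
apply_moves --rows '[[[0,0,0.14],[2.8,0.6,0.4],255],[[0,0,0.14],[2.8,0.7,0.4],255],[[0,0,0.14],[2.8,0.7,0.4],255],[[0,0,0.14],[2.8,0.7,0.4],255],[[0,0,0],[0,0,0],255]]'

```text
t: 5.05
tool_pos: [0.4658, 0.0432, 0.0805]
orientation: [0.001, 0.41, 0.912, 0.001]
force: [5.0, -1.0, -5.3]
grip_width: 0.0161
```

```bash
cat >> h.py <<'E'
def hinge():
    o,M=st(); h=o['tool_pos'][:2]+M[:2,0]*-.046+M[:2,1]*.205; print('implied hinge store',S(h),'yaw-rel',(np.pi+psi-np.arctan2(M[1,0],M[0,0]))%(2*np.pi)); 
    d=S(o['tool_pos'])-np.array([-.008,.125]); print('theta from pos',np.arctan2(-d[0],-d[1])-np.arctan2(.046,.205),'r',np.hypot(*d),'F tool',(M.T@o['force']).round(1))
E
python3 -c "
from h import *
hinge()"
```

```text
t 5.05 tcp [0.4658 0.0432 0.0805] F [ 5.  -1.  -5.3] w 0.0161
[[-0.6631, 0.7485, 0.0024], [0.7485, 0.6631, 0.0007], [-0.0011, 0.0023, -1.0]] q [ 2.700e-02  4.640e-01  2.143e+00  1.000e-03  5.320e-01 -6.990e-01]
implied hinge store [-0.0063  0.1248] yaw-rel 0.7818294663512138
theta from pos 0.7769403760983105 r 0.20875679629655175 F tool [-4.1  3.1  5.3]
```

Call:
apply_moves --rows '[[[0,0,0.14],[2.8,0.8,0.2],255],[[0,0,0.14],[2.8,0.8,0.1],255],[[0,0,0.14],[2.8,0.8,0],255],[[0,0,0.14],[2.8,0.8,0],255],[[0,0,0],[0,0,0],255]]'

```text
t: 5.55
tool_pos: [0.4388, 0.1554, 0.0777]
orientation: [0.0, 0.646, 0.763, 0.001]
force: [3.9, -1.9, 2.7]
grip_width: 0.0164
```

```bash
python3 -c "
from h import *
hinge()"
```

```text
t 5.55 tcp [0.4388 0.1554 0.0777] F [ 3.9 -1.9  2.7] w 0.0164
[[-0.1651, 0.9863, 0.0019], [0.9863, 0.1651, 0.0009], [0.0005, 0.002, -1.0]] q [2.750e-01 4.670e-01 2.149e+00 1.000e-03 5.230e-01 1.090e-01]
implied hinge store [-0.0074  0.124 ] yaw-rel 1.3409849203852997
theta from pos 1.335743504413867 r 0.20952147861257564 F tool [-2.5  3.6 -2.7]
```

Call:
apply_moves --rows '[[[0,0,0.14],[2.8,0.8,0.1],255],[[0,0,0.14],[2.8,0.8,0.1],255],[[0,0,0.14],[2.8,0.8,0],255],[[0,0,0],[0,0,0],255],[[0,0,0],[0,0,0],255]]'

```text
t: 6.05
tool_pos: [0.4595, 0.2375, 0.0757]
orientation: [-0.0, 0.789, 0.615, 0.0]
force: [-6.1, 1.0, 16.1]
grip_width: 0.0162
```

```bash
python3 -c "
from h import *
hinge()
snap('side','s9',(200,130,360,320),3.9)
snap('top','t9',(180,130,380,280),4)"
```

```text
t 6.05 tcp [0.4595 0.2375 0.0757] F [-6.1  1.  16.1] w 0.0162
[[0.2438, 0.9698, 0.0002], [0.9698, -0.2438, 0.0004], [0.0004, 0.0001, -1.0]] q [4.180e-01 5.200e-01 2.034e+00 1.000e-03 5.880e-01 6.640e-01]
implied hinge store [-0.0088  0.1228] yaw-rel 1.753123949119753
theta from pos 1.7423266352652602 r 0.21005451673315667 F tool [ -0.5  -6.1 -16.1]
```

View pics/s9.png

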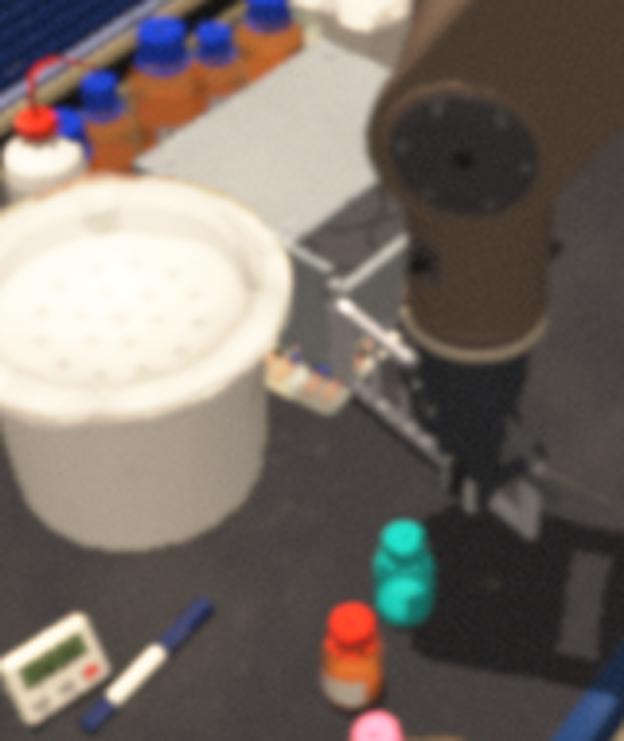

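View pics/t9.png

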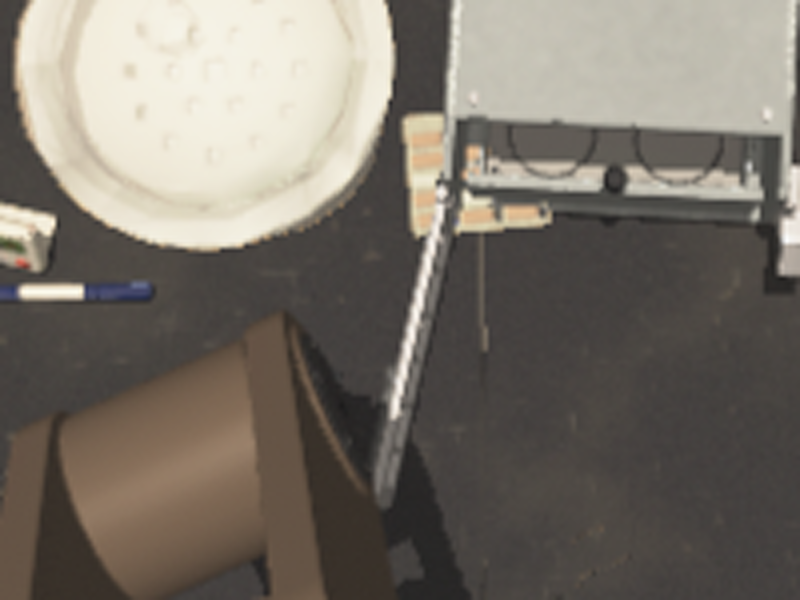

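Call:
apply_moves --rows '[[[0,0,0],[0,0,-0.2],120],[[0,0,0],[0,0,0],120],[[0,0,0],[0,0,-2.5],120],[[0,0,0],[0,0,-4],120],[[0,0,0],[0,0,-4],120]]'

```text
t: 6.65
tool_pos: [0.4589, 0.2363, 0.183]
orientation: [-0.0, 0.789, 0.614, -0.001]
force: [1.1, 0.5, -0.7]
grip_width: 0.0452
```

Run:
```python
from h import *
k=ray('top',333.4,174.5,.127);print('knob',k,S(k))
p,d=camera('top');P=cloud('top',d)[168:184,325:345].reshape(-1,3);q=P[(P[:,2]>.12)&(P[:,2]<.14)]
c=(np.percentile(q,5,0)+np.percentile(q,95,0))/2;print(c,S(c),len(q),q.mean(0))
k=W(.010,0)
plan([(*k,.19,np.pi+psi),(*k,.098,np.pi+psi)],120)
```

```text
knob [0.65661486 0.01931214 0.127     ] [0.0086 0.0002]
[0.65635343 0.01904893 0.12889529] [ 0.0084 -0.0001] 31 [0.65604198 0.01922579 0.12902713]
t 6.7 tcp [0.4617 0.2376 0.1891] F [4.8 2.4 8.5] w 0.0451
[[0.2454, 0.9694, 0.0056], [0.9694, -0.2454, 0.0024], [0.0037, 0.0048, -1.0]] q [ 0.417  0.348  1.944 -0.     0.844  0.665]
[[[0.001,0.0,-0.135],[-1.26,1.88,-0.0],120],[[0.001,0.0,-0.135],[-1.5,1.69,-0.0],120],[[0.001,0.0,-0.135],[-1.71,1.47,-0.0],120],[[0.001,0.0,-0.135],[-1.9,1.23,-0.01],120],[[0.001,0.0,-0.135],[-2.04,0.96,-0.01],120]]
[[[0.001,0.0,-0.135],[-2.16,0.68,-0.01],120],[[0.001,0.0,-0.135],[-2.23,0.38,-0.01],120],[[0.001,0.0,-0.135],[-2.26,0.08,-0.01],120],[[0.001,0.0,-0.135],[-2.25,-0.23,-0.01],120],[[0.001,0.0,-0.135],[-2.2,-0.53,-0.01],120]]
[[[0.001,0.0,-0.135],[-2.11,-0.82,-0.01],120],[[0.001,0.0,-0.135],[-1.98,-1.09,-0.01],120],[[0.001,0.0,-0.135],[-1.81,-1.35,-0.01],120],[[0.0,0.0,0.0],[0.0,0.0,3.07],120],[[0.0,0.0,0.0],[0.0,0.0,3.07],120]]
[[[0.0,0.0,0.0],[0.0,0.0,3.07],120]]
```

Call:
apply_moves --rows '[[[0,0,-0.135],[-1.3,1.9,0],120],[[0,0,-0.135],[-1.5,1.7,0],120],[[0,0,-0.135],[-1.7,1.5,0],120],[[0,0,-0.135],[-1.9,1.2,0],120],[[0,0,-0.135],[-2.0,1.0,0],120]]'

```text
t: 7.2
tool_pos: [0.5357, 0.1518, 0.1821]
orientation: [-0.0, 0.539, 0.842, -0.0]
force: [-0.7, 0.2, 0.3]
grip_width: 0.0452
```

Call:
apply_moves --rows '[[[0,0,-0.135],[-2.2,0.7,0],120],[[0,0,-0.135],[-2.2,0.4,0],120],[[0,0,-0.135],[-2.3,0.1,0],120],[[0,0,-0.135],[-2.2,-0.2,0],120],[[0,0,-0.135],[-2.2,-0.5,0],120]]'

```text
t: 7.7
tool_pos: [0.6119, 0.0682, 0.182]
orientation: [-0.0, 0.23, 0.973, -0.0]
force: [-0.1, 0.9, 0.2]
grip_width: 0.045
```

Call:
apply_moves --rows '[[[0,0,-0.135],[-2.1,-0.8,0],120],[[0,0,-0.135],[-2.0,-1.1,0],120],[[0,0,-0.135],[-1.8,-1.4,0],120],[[0,0,0],[0,0,0],120]]'

```text
t: 8.1
tool_pos: [0.6582, 0.016, 0.1819]
orientation: [0.0, 0.03, 1.0, -0.0]
force: [-0.2, -0.3, 0.0]
grip_width: 0.0452
```

Run:
```python
from h import *
k=W(.0086,0)
plan([(*k,.098,np.pi+psi)],120,step=.03)
```

```text
t 8.1 tcp [0.6582 0.016  0.1819] F [-0.2 -0.3  0. ] w 0.0452
[[-0.9982, 0.0607, 0.0008], [0.0607, 0.9982, -0.0005], [-0.0008, -0.0004, -1.0]] q [-2.100e-02  5.400e-01  1.625e+00 -1.000e-03  9.760e-01 -1.531e+00]
[[[-0.0,0.0,0.001],[0.06,0.1,2.8],120],[[-0.0,0.0,0.001],[0.06,0.1,2.8],120],[[-0.0,0.0,0.001],[0.06,0.1,2.8],120]]
```

Call:
apply_moves --rows '[[[0,0,0],[0.1,0.1,2.8],120],[[0,0,0],[0,0.1,2.8],120],[[0,0,0],[0,0.1,2.8],120],[[0,0,0],[0,0,0],255],[[0,0,0],[0,0,0],255]]'

```text
t: 8.6
tool_pos: [0.6552, 0.0212, 0.0983]
orientation: [-0.001, 0.033, 0.999, -0.0]
force: [-13.2, -47.7, -17.6]
grip_width: 0.0177
```

Call:
apply_moves --rows '[[[0,0,0],[0,0,0],255],[[0,0,0],[0,0,0],255]]'

```text
t: 8.8
tool_pos: [0.655, 0.0208, 0.0984]
orientation: [-0.001, 0.033, 0.999, -0.0]
force: [0.2, -6.6, -21.7]
grip_width: 0.0165
```

Call:
apply_moves --rows '[[[0,0,0],[1.5,0,0],255],[[0,0,0],[2.5,0,0],255],[[0,0,0],[3,0,0],255],[[0,0,0],[3,0,0],255],[[0,0,0],[3,0,0],255]]'

```text
t: 9.3
tool_pos: [0.5244, 0.0294, 0.0985]
orientation: [-0.0, 0.033, 0.999, -0.0]
force: [2.4, -6.8, -29.4]
grip_width: 0.0162
```

Call:
apply_moves --rows '[[[0,0,0],[2.5,0,0],255],[[0,0,0],[1.0,0,0],255],[[0,0,0],[0.3,0,0],255],[[0,0,0],[0,0,0],255]]'

```text
t: 9.7
tool_pos: [0.4898, 0.0317, 0.0991]
orientation: [0.002, 0.032, 0.999, -0.0]
force: [9.6, -10.3, -30.8]
grip_width: 0.016
```

Run:
```python
from h import *
o,_=st();print(S(o['tool_pos']))
```

```text
t 9.7 tcp [0.4898 0.0317 0.0991] F [  9.6 -10.3 -30.8] w 0.016
[[-0.9979, 0.0646, 0.0037], [0.0646, 0.9979, -0.0009], [-0.0037, -0.0006, -1.0]] q [ 3.000e-03  4.530e-01  2.081e+00 -2.000e-03  6.050e-01 -1.501e+00]
[-0.1586  0.0018]
```

Call:
apply_moves --rows '[[[0,0,0],[-0.2,0,0],120],[[0,0,0],[0,0,0],120],[[0,0,0],[0,0,-3],100],[[0,0,0],[0,0,-4],60],[[0,0,0],[0,0,-4],60]]'

```text
t: 10.2
tool_pos: [0.49, 0.0324, 0.2104]
orientation: [0.0, 0.032, 0.999, 0.0]
force: [1.0, -0.0, -0.3]
grip_width: 0.0653
```

Run:
```python
from h import *
st()
a=(.541,-.277)
plan([(*a,.20,np.pi+psi)],0)
```

```text
t 10.2 tcp [0.49   0.0324 0.2104] F [ 1.  -0.  -0.3] w 0.0653
[[-0.9979, 0.0648, 0.0002], [0.0648, 0.9979, 0.0001], [-0.0002, 0.0001, -1.0]] q [ 0.004  0.285  1.976  0.     0.88  -1.502]
t 10.2 tcp [0.49   0.0324 0.2104] F [ 1.  -0.  -0.3] w 0.0653
[[-0.9979, 0.0648, 0.0002], [0.0648, 0.9979, 0.0001], [-0.0002, 0.0001, -1.0]] q [ 0.004  0.285  1.976  0.     0.88  -1.502]
[[[0.0,0.0,-0.0],[-1.01,-4.36,0.15],0],[[0.0,0.0,-0.0],[-1.01,-4.36,0.15],0],[[0.0,0.0,-0.0],[-1.01,-4.36,0.15],0],[[0.0,0.0,-0.0],[-1.01,-4.36,0.15],0],[[0.0,0.0,-0.0],[-1.01,-4.36,0.15],0]]
[[[0.0,0.0,-0.0],[-1.01,-4.36,0.15],0],[[0.0,0.0,-0.0],[-1.01,-4.36,0.15],0]]
```

Call:
apply_moves --rows '[[[0,0,0],[-1.0,-4.4,0.1],0],[[0,0,0],[-1.0,-4.4,0.1],0],[[0,0,0],[-1.0,-4.4,0.1],0],[[0,0,0],[-1.0,-4.4,0.1],0]]'

```text
t: 10.6
tool_pos: [0.5192, -0.1476, 0.2057]
orientation: [0.001, 0.032, 0.999, -0.0]
force: [1.4, -0.0, 0.7]
grip_width: 0.0852
```

```bash
cat >> h.py <<'E'
def caps(p,n,d):
    P=cloud(n,d);h=cv2.cvtColor(p,cv2.COLOR_RGB2HSV)
    for nm,mm in(('blue',(h[...,0]>108)&(h[...,0]<125)&(h[...,1]>170)&(h[...,2]>120)),('red',((h[...,0]<6)|(h[...,0]>176))&(h[...,1]>190)&(h[...,2]>120))):
        N,l,s,c=cv2.connectedComponentsWithStats((mm&(P[...,0]<.78)&(P[...,0]>.35)&(P[...,1]>-.48)&(P[...,2]>.07)&(P[...,2]<.2)).astype(np.uint8))
        for i in range(1,N):
            if s[i,4]>20:
                q=P[l==i]; t=q[q[:,2]>q[:,2].max()-.008]; m=(np.percentile(t,3,0)+np.percentile(t,97,0))/2
                print(n,nm,s[i,4],c[i].round(1),'zmax',q[:,2].max().round(3),m.round(4),S(m))
E
python3 - <<'E'
from h import *
p,d=snap('top','t10',(180,130,500,290),2.5); caps(p,'top',d)
p,d=snap('side','s10',(190,110,450,330),3);caps(p,'side',d)
st()
E
```

```text
top red 75 [212.7 244.1] zmax 0.087 [0.4613 0.3773 0.0837] [-0.2092  0.3449]
side blue 46 [410.  150.5] zmax 0.106 [ 0.4566 -0.373   0.1017] [-0.1659 -0.4042]
side blue 45 [377.8 155.4] zmax 0.106 [ 0.5411 -0.2738  0.1014] [-0.0879 -0.2997]
side red 104 [289.7 290.2] zmax 0.086 [0.4594 0.3802 0.0824] [-0.2113  0.3477]
t 10.7 tcp [ 0.52   -0.1506  0.2054] F [ 0.8 -0.2  0.1] w 0.0851
[[-0.9977, 0.0684, 0.0028], [0.0684, 0.9977, -0.0017], [-0.0029, -0.0016, -1.0]] q [-3.370e-01  3.580e-01  1.877e+00 -1.000e-03  9.040e-01 -1.839e+00]
```

View pics/t10.png

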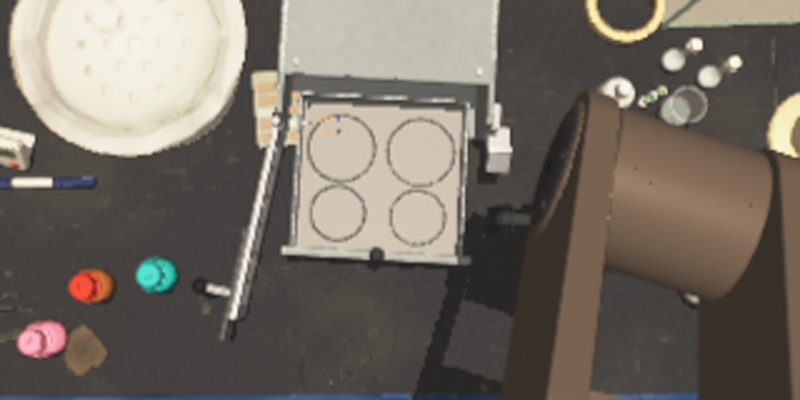

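View pics/s10.png

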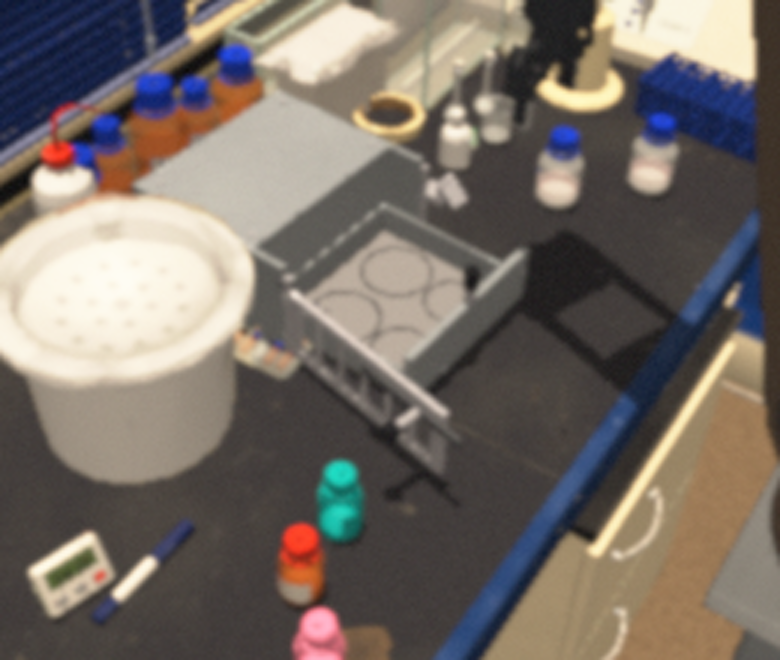

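Run:
```python
from h import *
for nm,u,v in(('RL',342,148),('RR',421,152),('FL',338,213),('FR',418,218)):
    c=ray('top',180+u/2.5-.3,130+v/2.5-.3,.014);print(nm,c.round(4),S(c))
a=(.541,-.2765)
plan([(*a,.15,np.pi+psi),(*a,.038,np.pi+psi)],0)
```

```text
RL [0.6301 0.0699 0.014 ] [-0.021  0.049]
RR [ 0.624  -0.0294  0.014 ] [-0.0209 -0.0505]
FL [0.5482 0.0757 0.014 ] [-0.1032  0.0495]
FR [ 0.5409 -0.0243  0.014 ] [-0.104  -0.0507]
t 10.7 tcp [ 0.52   -0.1506  0.2054] F [ 0.8 -0.2  0.1] w 0.0851
[[-0.9977, 0.0684, 0.0028], [0.0684, 0.9977, -0.0017], [-0.0029, -0.0016, -1.0]] q [-3.370e-01  3.580e-01  1.877e+00 -1.000e-03  9.040e-01 -1.839e+00]
[[[-0.0,0.001,-0.001],[-0.73,-3.1,1.39],0],[[-0.0,0.001,-0.001],[-0.73,-3.1,1.39],0],[[-0.0,0.001,-0.001],[-0.73,-3.1,1.39],0],[[-0.0,0.001,-0.001],[-0.73,-3.1,1.39],0],[[0.0,0.0,0.0],[0.0,0.0,3.73],0]]
[[[0.0,0.0,0.0],[0.0,0.0,3.73],0],[[0.0,0.0,0.0],[0.0,0.0,3.73],0]]
```

Circles agree with the store model to about 1 mm. Going to the first large bottle at world (.541,-.2765).

Call:
apply_moves --rows '[[[0,0,0],[-0.7,-3.1,1.0],0],[[0,0,0],[-0.7,-3.1,1.0],0],[[0,0,0],[-0.7,-3.1,1.0],0],[[0,0,0],[-0.7,-3.1,1.0],0],[[0,0,0],[0,0,0],0]]'

```text
t: 11.2
tool_pos: [0.5391, -0.2743, 0.164]
orientation: [0.0, 0.033, 0.999, -0.0]
force: [-0.3, 0.1, 0.3]
grip_width: 0.0855
```

Run:
```python
from h import *
a=(.541,-.2765)
plan([(*a,.038,np.pi+psi)],0,step=.03)
p,d=snap('side','s11',(320,110,440,200),6);caps(p,'side',d)
```

```text
t 11.2 tcp [ 0.5391 -0.2743  0.164 ] F [-0.3  0.1  0.3] w 0.0855
[[-0.9978, 0.0669, 0.0005], [0.0669, 0.9978, -0.0007], [-0.0006, -0.0007, -1.0]] q [-0.521  0.491  1.77  -0.     0.88  -2.024]
[[[-0.0,0.0,-0.001],[-0.04,-0.04,2.52],0],[[-0.0,0.0,-0.001],[-0.04,-0.04,2.52],0],[[-0.0,0.0,-0.001],[-0.04,-0.04,2.52],0],[[-0.0,0.0,-0.001],[-0.04,-0.04,2.52],0],[[-0.0,0.0,-0.001],[-0.04,-0.04,2.52],0]]
side blue 46 [410.  150.5] zmax 0.106 [ 0.4569 -0.3707  0.1017] [-0.1657 -0.4018]
side red 104 [289.7 290.2] zmax 0.086 [0.4596 0.3801 0.0826] [-0.2111  0.3476]
```

View pics/s11.png

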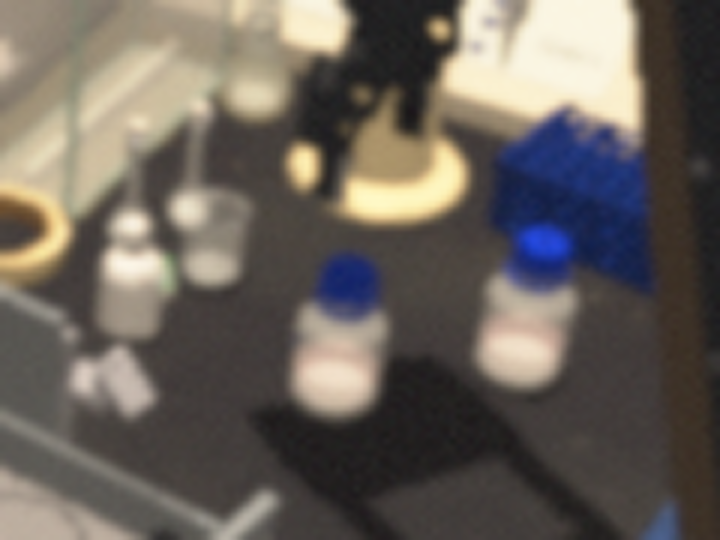

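Call:
apply_moves --rows '[[[0,0,0],[-0.1,-0.1,2.5],0],[[0,0,0],[0,-0.1,2.5],0],[[0,0,0],[-0.1,0,2.5],0],[[0,0,0],[0,0,2.5],0],[[0,0,0],[0,0,2.4],0]]'

```text
t: 11.75
tool_pos: [0.5409, -0.2726, 0.0404]
orientation: [0.0, 0.032, 0.999, -0.0]
force: [0.5, 0.4, 1.4]
grip_width: 0.0852
```

Call:
apply_moves --rows '[[[0,0,0],[0,0,0],0],[[0,0,0],[0,0,0],255],[[0,0,0],[0,0,0],255],[[0,0,0],[0,0,0],255],[[0,0,0],[0,0,0],255]]'

```text
t: 12.25
tool_pos: [0.5417, -0.2739, 0.0426]
orientation: [0.001, 0.032, 0.999, -0.001]
force: [-1.4, 4.3, 12.2]
grip_width: 0.0531
```

Run:
```python
from h import *
st()
p,d=snap('side','s12',(320,110,440,200),6);caps(p,'side',d)
```

```text
t 12.25 tcp [ 0.5417 -0.2739  0.0426] F [-1.4  4.3 12.2] w 0.0531
[[-0.9979, 0.0648, 0.0027], [0.0648, 0.9979, -0.0012], [-0.0027, -0.001, -1.0]] q [-0.518  0.658  1.842  0.     0.639 -2.025]
side blue 45 [410.  150.5] zmax 0.105 [ 0.4562 -0.3721  0.1017] [-0.1664 -0.4032]
side red 99 [267.1 282.2] zmax 0.087 [0.5239 0.3945 0.0824] [-0.1479  0.3661]
```

View pics/s12.png

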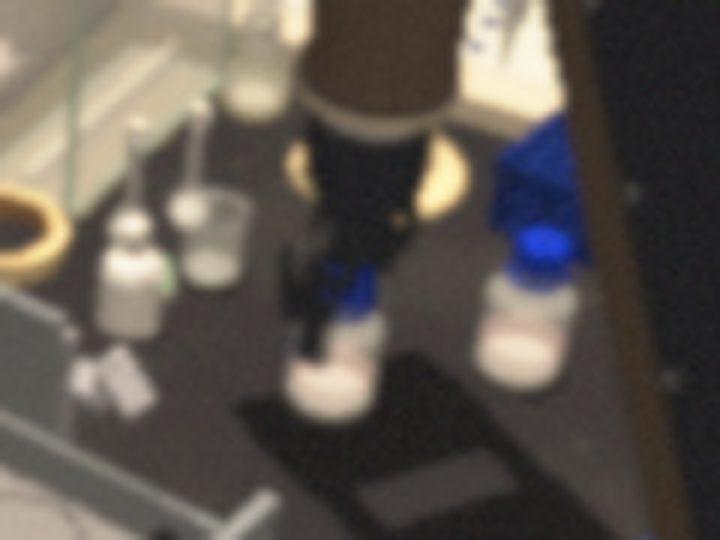

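Run:
```python
from h import *
c=W(-.021,.0495);print(c)
plan([(.5417,-.274,.172,np.pi+psi),(*c,.172,np.pi+psi)],255)
```

```text
[0.63020883 0.07044174]
t 12.3 tcp [ 0.5417 -0.2739  0.0426] F [-0.9  3.8 12.7] w 0.0532
[[-0.9979, 0.0648, 0.0027], [0.0648, 0.9979, -0.0012], [-0.0028, -0.0011, -1.0]] q [-0.518  0.658  1.842  0.     0.639 -2.025]
[[[-0.0,0.001,-0.0],[-0.01,-0.01,-4.31],255],[[-0.0,0.001,-0.0],[-0.01,-0.01,-4.31],255],[[-0.0,0.001,-0.0],[-0.0,-0.0,-4.31],255],[[0.0,0.0,0.0],[-0.83,4.37,0.0],255],[[0.0,0.0,0.0],[-0.83,4.37,0.0],255]]
[[[0.0,0.0,0.0],[-0.83,4.37,0.0],255],[[0.0,0.0,0.0],[-0.83,4.37,0.0],255],[[0.0,0.0,0.0],[-0.83,4.37,0.0],255],[[0.0,0.0,0.0],[-0.83,4.37,0.0],255],[[0.0,0.0,0.0],[-0.83,4.37,0.0],255]]
[[[0.0,0.0,0.0],[-0.83,4.37,0.0],255]]
```

Call:
apply_moves --rows '[[[0,0,0],[0,0,-2.0],255],[[0,0,0],[0,0,-3.5],255],[[0,0,0],[0,0,-4.0],255],[[0,0,0],[0,0,-3.5],255],[[0,0,0],[0,0,0],255]]'

```text
t: 12.8
tool_pos: [0.5431, -0.275, 0.1764]
orientation: [0.004, 0.032, 0.999, -0.002]
force: [0.1, -0.7, -3.2]
grip_width: 0.053
```

Call:
apply_moves --rows '[[[0,0,0],[-0.8,3.5,0],255],[[0,0,0],[-0.8,4.0,0],255],[[0,0,0],[-0.8,4.5,0],255],[[0,0,0],[-0.8,4.5,0],255],[[0,0,0],[-0.8,4.5,0],255]]'

```text
t: 13.3
tool_pos: [0.594, -0.0649, 0.1705]
orientation: [0.0, 0.033, 0.999, 0.0]
force: [1.2, -0.6, -2.6]
grip_width: 0.0527
```

Call:
apply_moves --rows '[[[0,0,0],[-0.8,4.5,0],255],[[0,0,0],[-0.8,4.5,0],255],[[0,0,0],[-0.8,4.0,0],255],[[0,0,0],[-0.2,1.0,0],255],[[0,0,0],[0,0,0],255]]'

```text
t: 13.8
tool_pos: [0.629, 0.0731, 0.1702]
orientation: [-0.0, 0.031, 1.0, 0.0]
force: [-0.1, -0.6, -2.4]
grip_width: 0.0532
```

Run:
```python
from h import *
c=W(-.021,.0495)
plan([(*c,.06,np.pi+psi)],255,step=.03)
p,d=snap('side','s13',(200,100,380,240),4.4)
```

```text
t 13.8 tcp [0.629  0.0731 0.1702] F [-0.1 -0.6 -2.4] w 0.0532
[[-0.9981, 0.0622, -0.0], [0.0622, 0.9981, 0.0001], [0.0, 0.0001, -1.0]] q [ 0.068  0.52   1.696  0.     0.925 -1.441]
[[[0.0,-0.0,0.0],[-0.03,-0.06,2.75],255],[[0.0,-0.0,0.0],[-0.03,-0.06,2.75],255],[[0.0,-0.0,0.0],[-0.03,-0.06,2.75],255],[[0.0,-0.0,0.0],[-0.03,-0.06,2.75],255]]
```

View pics/s13.png

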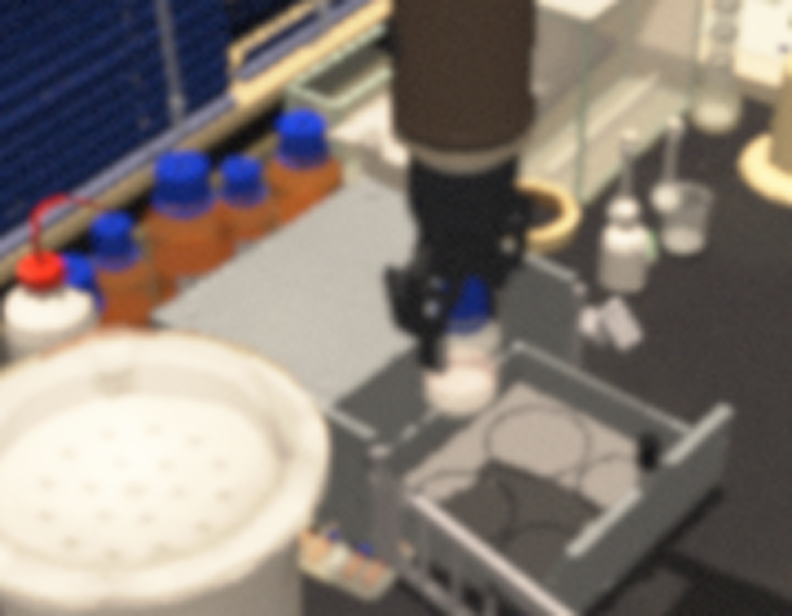

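Call:
apply_moves --rows '[[[0,0,0],[-0.1,-0.2,3.0],255],[[0,0,0],[0,0,3.0],255],[[0,0,0],[0,0,3.0],255],[[0,0,0],[0,0,1.5],255],[[0,0,0],[0,0,0.4],255]]'

```text
t: 14.35
tool_pos: [0.6288, 0.0681, 0.0598]
orientation: [-0.001, 0.033, 0.999, -0.0]
force: [-0.6, -0.8, -2.8]
grip_width: 0.0526
```

Call:
apply_moves --rows '[[[0,0,0],[0,0,0.2],255],[[0,0,0],[0,0,0],255]]'

```text
t: 14.55
tool_pos: [0.6307, 0.069, 0.0603]
orientation: [0.001, 0.033, 0.999, 0.0]
force: [0.4, -0.2, -2.6]
grip_width: 0.0527
```

Call:
apply_moves --rows '[[[0,0,0],[0,0,0.2],255],[[0,0,0],[0,0,0],255]]'

```text
t: 14.75
tool_pos: [0.6303, 0.0693, 0.058]
orientation: [0.001, 0.032, 0.999, 0.0]
force: [-0.2, -0.5, -2.6]
grip_width: 0.0527
```

Call:
apply_moves --rows '[[[0,0,0],[0,0,0.2],255],[[0,0,0],[0,0,0],255]]'

```text
t: 14.95
tool_pos: [0.6312, 0.0694, 0.0566]
orientation: [0.001, 0.032, 0.999, 0.0]
force: [0.9, 1.0, 10.1]
grip_width: 0.053
```

Contact. Release.

Call:
apply_moves --rows '[[[0,0,0],[0,0,0],50],[[0,0,0],[0,0,0],45],[[0,0,0],[0,0,-1.0],45],[[0,0,0],[0,0,-3],45],[[0,0,0],[0,0,-4],45]]'

```text
t: 15.45
tool_pos: [0.6286, 0.0692, 0.1352]
orientation: [-0.002, 0.032, 0.999, -0.0]
force: [1.0, 0.4, -0.3]
grip_width: 0.0703
```

Call:
apply_moves --rows '[[[0,0,0],[0,0,-4],0],[[0,0,0],[0,-3,-2],0],[[0,0,0],[0.5,-4.5,0],0],[[0,0,0],[0.5,-4.5,0],0],[[0,0,0],[0.5,-4.5,0],0]]'

```text
t: 15.95
tool_pos: [0.6039, -0.0958, 0.1964]
orientation: [0.0, 0.032, 0.999, -0.0]
force: [0.7, -0.3, 0.6]
grip_width: 0.0852
```

Run:
```python
from h import *
p,d=snap('top','t14',(180,110,500,290),2.5); caps(p,'top',d)
p,d=snap('side','s14',(190,110,450,330),3);caps(p,'side',d)
a=(.4565,-.3735)
plan([(*a,.165,np.pi+psi),(*a,.038,np.pi+psi)],0)
```

```text
top blue 99 [316.1 184.2] zmax 0.122 [0.63   0.0695 0.117 ] [-0.0212  0.0486]
top blue 24 [476.2 243.2] zmax 0.108 [ 0.4567 -0.3859  0.1037] [-0.165 -0.417]
top red 74 [208.2 222.2] zmax 0.089 [0.5261 0.3915 0.0845] [-0.1455  0.3632]
side blue 46 [410.  150.5] zmax 0.106 [ 0.4569 -0.3727  0.1016] [-0.1657 -0.4038]
side blue 61 [304.2 193.8] zmax 0.119 [0.6294 0.0728 0.1149] [-0.022   0.0518]
side red 103 [267.  282.3] zmax 0.088 [0.5244 0.3944 0.083 ] [-0.1473  0.366 ]
t 16.05 tcp [ 0.6034 -0.0991  0.1961] F [-0.3 -0.   0.5] w 0.0852
[[-0.9977, 0.0684, 0.0004], [0.0684, 0.9977, -0.0012], [-0.0005, -0.0012, -1.0]] q [-2.120e-01  4.630e-01  1.725e+00 -1.000e-03  9.530e-01 -1.713e+00]
[[[-0.0,0.0,-0.001],[1.83,-4.05,0.45],0],[[-0.0,0.0,-0.001],[1.83,-4.05,0.45],0],[[-0.0,0.0,-0.001],[1.83,-4.05,0.45],0],[[-0.0,0.0,-0.001],[1.83,-4.05,0.45],0],[[-0.0,0.0,-0.001],[1.84,-4.05,0.45],0]]
[[[-0.0,0.0,-0.001],[1.84,-4.05,0.45],0],[[-0.0,0.0,-0.001],[1.84,-4.05,0.45],0],[[0.0,0.0,0.0],[0.0,0.0,4.23],0],[[0.0,0.0,0.0],[0.0,0.0,4.23],0],[[0.0,0.0,0.0],[0.0,0.0,4.23],0]]
```

View pics/t14.png

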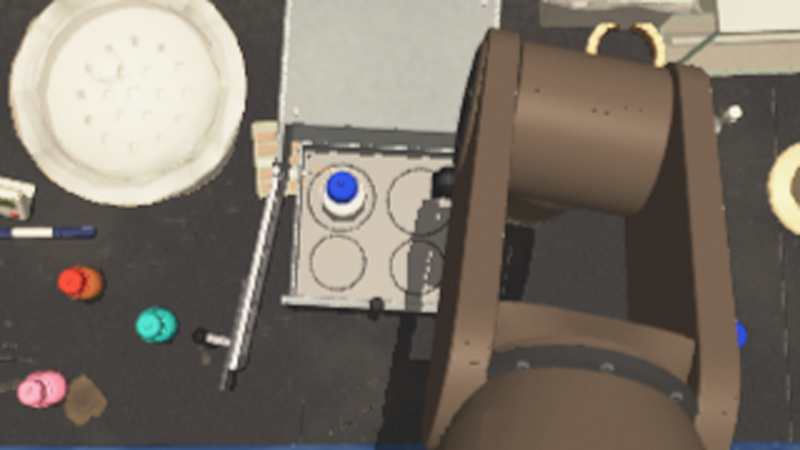

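View pics/s14.png

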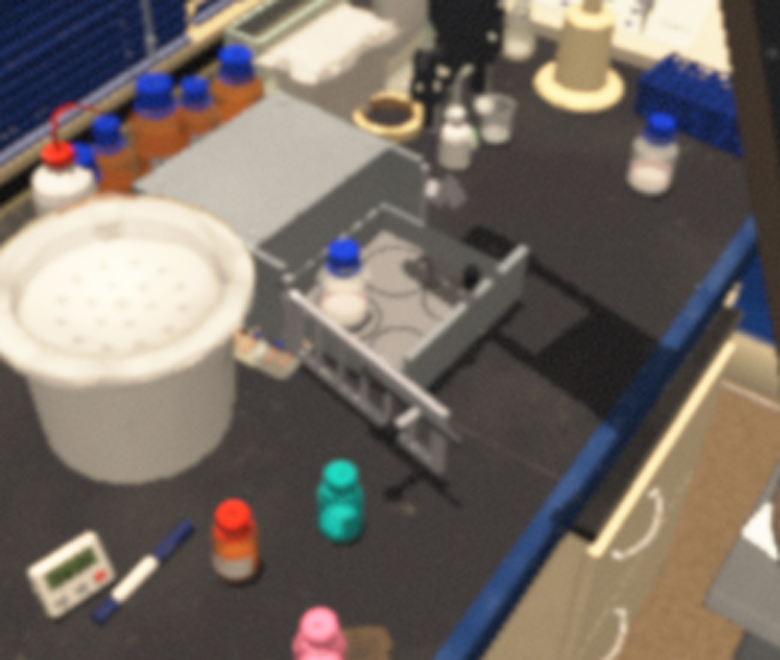

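Call:
apply_moves --rows '[[[0,0,0],[1.8,-4.0,0.4],0],[[0,0,0],[1.8,-4.0,0.4],0],[[0,0,0],[1.8,-4.0,0.4],0],[[0,0,0],[1.8,-4.0,0.4],0],[[0,0,0],[1.8,-4.0,0.4],0]]'

```text
t: 16.55
tool_pos: [0.5008, -0.2893, 0.1759]
orientation: [0.0, 0.032, 0.999, -0.0]
force: [0.7, 0.6, 0.6]
grip_width: 0.0855
```

Call:
apply_moves --rows '[[[0,0,0],[1.8,-4.0,0.4],0],[[0,0,0],[1.8,-4.0,0.4],0],[[0,0,0],[0,0,0],0]]'

```text
t: 16.85
tool_pos: [0.4583, -0.3694, 0.1674]
orientation: [-0.0, 0.034, 0.999, -0.0]
force: [0.4, 0.8, -0.1]
grip_width: 0.0854
```

Run:
```python
from h import *
a=(.4565,-.3745)
plan([(*a,.038,np.pi+psi)],0,step=.03)
p,d=snap('side','s15',(340,90,460,190),6);caps(p,'side',d)
```

```text
t 16.85 tcp [ 0.4583 -0.3694  0.1674] F [ 0.4  0.8 -0.1] w 0.0854
[[-0.9977, 0.0683, -0.0001], [0.0683, 0.9977, -0.0009], [0.0001, -0.0009, -1.0]] q [-7.290e-01  4.670e-01  1.805e+00 -1.000e-03  8.700e-01 -2.231e+00]
[[[-0.0,-0.0,-0.001],[0.03,-0.1,2.59],0],[[-0.0,-0.0,-0.001],[0.03,-0.1,2.59],0],[[-0.0,-0.0,-0.001],[0.03,-0.1,2.59],0],[[-0.0,-0.0,-0.001],[0.03,-0.1,2.59],0],[[-0.0,-0.0,-0.001],[0.03,-0.1,2.59],0]]
side blue 59 [304.2 193.7] zmax 0.119 [0.6303 0.0724 0.1153] [-0.0211  0.0515]
side red 99 [267.1 282.1] zmax 0.087 [0.524  0.3936 0.083 ] [-0.1476  0.3652]
```

View pics/s15.png

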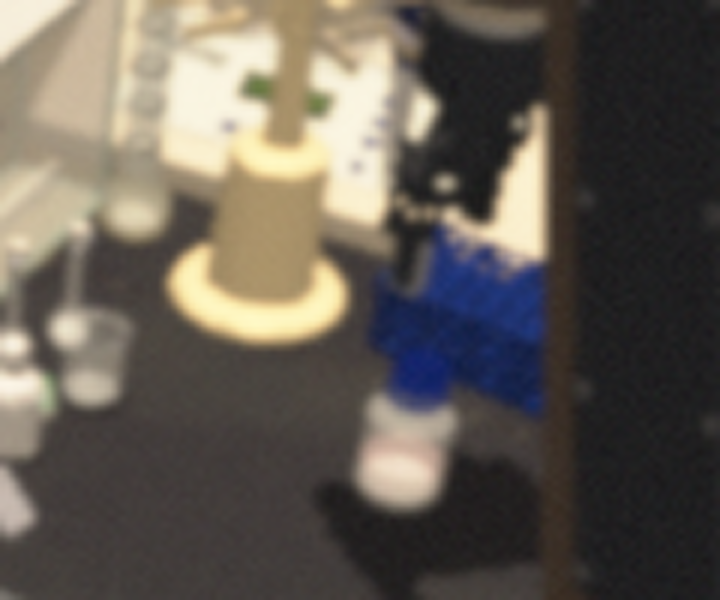

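Call:
apply_moves --rows '[[[0,0,0],[0,-0.1,2.6],0],[[0,0,0],[0.1,-0.1,2.6],0],[[0,0,0],[0,-0.1,2.6],0],[[0,0,0],[0,-0.1,2.6],0],[[0,0,0],[0,0,2.5],0]]'

```text
t: 17.4
tool_pos: [0.46, -0.3686, 0.0378]
orientation: [0.0, 0.032, 0.999, -0.0]
force: [-0.1, -0.4, 0.1]
grip_width: 0.0854
```

Call:
apply_moves --rows '[[[0,0,0],[0,0,0],0],[[0,0,0],[0,0,0],255],[[0,0,0],[0,0,0],255],[[0,0,0],[0,0,0],255],[[0,0,0],[0,0,0],255]]'

```text
t: 17.9
tool_pos: [0.4602, -0.3701, 0.0404]
orientation: [0.001, 0.032, 0.999, -0.001]
force: [0.8, 2.6, 11.1]
grip_width: 0.053
```

Call:
apply_moves --rows '[[[0,0,0],[0,0,-2.0],255],[[0,0,0],[0,0,-3.5],255],[[0,0,0],[0,0,-4.0],255],[[0,0,0],[0,0,-3.5],255],[[0,0,0],[0,0,0],255]]'

```text
t: 18.4
tool_pos: [0.4615, -0.3714, 0.1743]
orientation: [0.003, 0.032, 0.999, -0.003]
force: [-0.5, 0.2, -2.4]
grip_width: 0.0525
```

Run:
```python
from h import *
c=W(-.021,-.0505);print(c)
plan([(*c,.175,np.pi+psi)],255)
p,d=snap('side','s16',(340,90,460,190),6)
```

```text
[ 0.6238132  -0.02935353]
t 18.4 tcp [ 0.4615 -0.3714  0.1743] F [-0.5  0.2 -2.4] w 0.0525
[[-0.9979, 0.0647, 0.0067], [0.0647, 0.9979, -0.0059], [-0.007, -0.0054, -1.0]] q [-0.729  0.459  1.797  0.     0.877 -2.235]
[[[-0.001,0.001,-0.0],[-1.55,3.91,-0.02],255],[[-0.001,0.001,-0.0],[-1.55,3.91,-0.02],255],[[-0.001,0.001,-0.0],[-1.55,3.91,-0.02],255],[[-0.001,0.001,-0.0],[-1.56,3.91,-0.01],255],[[-0.001,0.001,-0.0],[-1.56,3.91,-0.01],255]]
[[[-0.001,0.001,-0.0],[-1.56,3.91,-0.01],255],[[-0.001,0.001,-0.0],[-1.56,3.91,-0.01],255],[[-0.001,0.001,-0.0],[-1.56,3.91,-0.01],255],[[-0.001,0.001,-0.0],[-1.56,3.91,-0.01],255]]
```

View pics/s16.png

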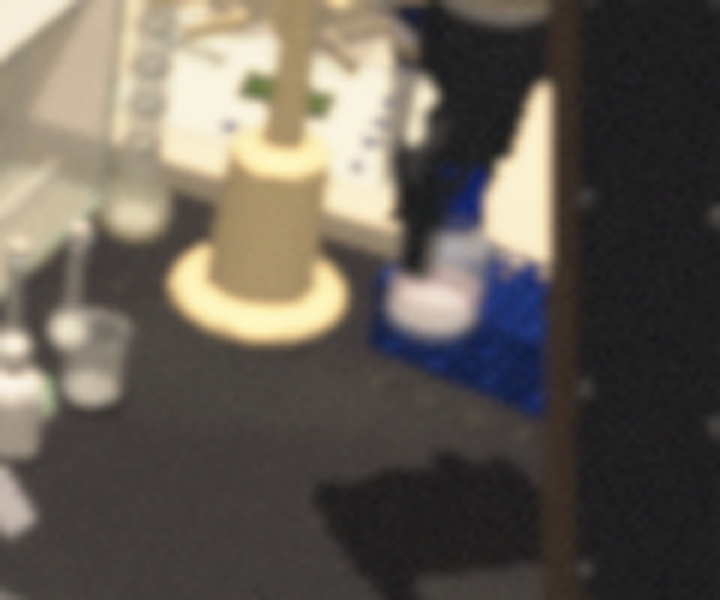

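Call:
apply_moves --rows '[[[0,0,0],[-1.5,3.6,0],255],[[0,0,0],[-1.6,3.9,0],255],[[0,0,0],[-1.6,3.9,0],255],[[0,0,0],[-1.6,3.9,0],255],[[0,0,0],[-1.6,3.9,0],255]]'

```text
t: 18.95
tool_pos: [0.5503, -0.1812, 0.1675]
orientation: [-0.001, 0.033, 0.999, 0.0]
force: [0.6, -0.3, -2.6]
grip_width: 0.0528
```

Call:
apply_moves --rows '[[[0,0,0],[-1.6,3.9,0],255],[[0,0,0],[-1.6,3.9,0],255],[[0,0,0],[-1.5,3.9,0],255],[[0,0,0],[-1.5,3.9,0],255],[[0,0,0],[0,0,0],255]]'

```text
t: 19.45
tool_pos: [0.6235, -0.0269, 0.1674]
orientation: [-0.0, 0.031, 1.0, 0.001]
force: [0.7, -0.1, -1.7]
grip_width: 0.0526
```

Run:
```python
from h import *
c=W(-.019,-.0505)
plan([(*c,.06,np.pi+psi)],255,step=.03)
```

```text
t 19.45 tcp [ 0.6235 -0.0269  0.1674] F [ 0.7 -0.1 -1.7] w 0.0526
[[-0.9981, 0.0614, -0.0001], [0.0614, 0.9981, 0.0011], [0.0001, 0.0011, -1.0]] q [-9.200e-02  5.120e-01  1.721e+00  1.000e-03  9.100e-01 -1.603e+00]
[[[0.0,-0.0,0.001],[-0.06,-0.06,2.69],255],[[0.0,-0.0,0.001],[-0.06,-0.06,2.69],255],[[0.0,-0.0,0.001],[-0.06,-0.06,2.69],255],[[0.0,-0.0,0.001],[-0.06,-0.06,2.69],255]]
```

Call:
apply_moves --rows '[[[0,0,0],[-0.2,-0.3,3.0],255],[[0,0,0],[0,0,3.0],255],[[0,0,0],[0,0,3.0],255],[[0,0,0],[0,0,1.6],255],[[0,0,0],[0,0,0],255]]'

```text
t: 19.95
tool_pos: [0.6217, -0.0346, 0.0593]
orientation: [-0.003, 0.032, 0.999, 0.0]
force: [-0.3, -0.4, -2.0]
grip_width: 0.0525
```

Call:
apply_moves --rows '[[[0,0,0],[0,0,0.3],255],[[0,0,0],[0,0,0],255]]'

```text
t: 20.15
tool_pos: [0.6245, -0.0347, 0.0599]
orientation: [0.0, 0.032, 0.999, -0.0]
force: [-0.1, 0.8, -2.1]
grip_width: 0.0527
```

Call:
apply_moves --rows '[[[0,0,0],[0,0.4,0.2],255],[[0,0,0],[0,0,0.1],255],[[0,0,0],[0,0,0],255]]'

```text
t: 20.45
tool_pos: [0.6246, -0.0304, 0.0566]
orientation: [0.0, 0.032, 0.999, -0.0]
force: [-0.2, 0.1, -1.8]
grip_width: 0.0527
```

Call:
apply_moves --rows '[[[0,0,0],[0,0,0.2],255],[[0,0,0],[0,0,0],255]]'

```text
t: 20.65
tool_pos: [0.6247, -0.0306, 0.0545]
orientation: [0.0, 0.032, 0.999, 0.0]
force: [0.7, 0.7, 0.7]
grip_width: 0.0528
```

Call:
apply_moves --rows '[[[0,0,0],[0,0,0.1],255],[[0,0,0],[0,0,0],45],[[0,0,0],[0,0,0],45],[[0,0,0],[0,0,-1.0],45],[[0,0,0],[0,0,-3],45]]'

```text
t: 21.15
tool_pos: [0.6226, -0.0305, 0.0919]
orientation: [-0.002, 0.032, 0.999, 0.0]
force: [0.3, 0.3, -0.4]
grip_width: 0.0703
```

Call:
apply_moves --rows '[[[0,0,0],[0,0,-4],45],[[0,0,0],[0,0,-4],45],[[0,0,0],[2,0,-2],45],[[0,0,0],[4,0,0],45],[[0,0,0],[4,0,0],45]]'

```text
t: 21.65
tool_pos: [0.524, -0.0241, 0.1945]
orientation: [0.001, 0.032, 0.999, -0.0]
force: [-0.1, -0.7, -0.3]
grip_width: 0.0706
```

Run:
```python
from h import *
p,d=snap('side','s17',(190,110,450,330),3);caps(p,'side',d)
plan([(.47,.15,.2,np.pi+psi),(.525,.393,.17,np.pi+psi)],45)
```

```text
side blue 54 [323.7 179. ] zmax 0.119 [ 0.6193 -0.0263  0.1152] [-0.0257 -0.0477]
side blue 60 [303.8 193.5] zmax 0.119 [0.6314 0.0722 0.1149] [-0.0199  0.0513]
side red 101 [267.1 282.1] zmax 0.087 [0.5243 0.3943 0.0829] [-0.1474  0.3659]
t 21.7 tcp [ 0.5162 -0.0233  0.1934] F [-7.   1.  -0.5] w 0.0705
[[-0.9979, 0.0645, -0.0054], [0.0645, 0.9979, 0.0005], [0.0054, 0.0001, -1.0]] q [-0.104  0.344  1.936 -0.     0.867 -1.61 ]
[[[0.0,-0.001,-0.0],[1.43,4.25,-0.16],45],[[0.0,-0.001,-0.0],[1.43,4.25,-0.16],45],[[0.0,-0.001,-0.0],[1.43,4.25,-0.16],45],[[0.0,-0.001,-0.0],[1.43,4.25,-0.16],45],[[0.0,0.0,0.0],[-0.66,4.1,0.5],45]]
[[[0.0,0.0,0.0],[-0.66,4.1,0.5],45],[[0.0,0.0,0.0],[-0.66,4.1,0.5],45],[[0.0,0.0,0.0],[-0.66,4.1,0.5],45],[[0.0,0.0,0.0],[-0.66,4.1,0.5],45],[[0.0,0.0,0.0],[-0.66,4.1,0.5],45]]
```

View pics/s17.png

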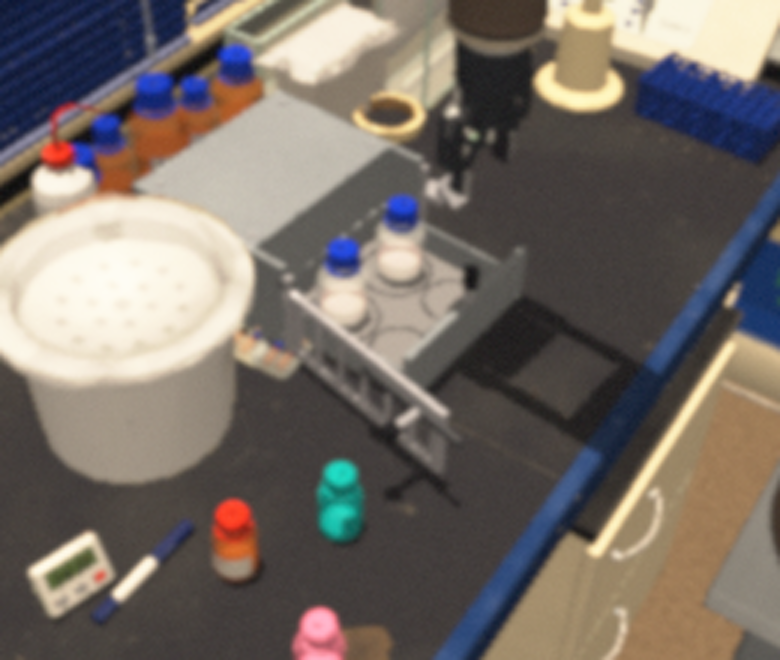

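Call:
apply_moves --rows '[[[0,0,0],[1.2,4.2,0],45],[[0,0,0],[1.2,4.2,0],45],[[0,0,0],[1.2,4.2,0],45],[[0,0,0],[1.0,4.2,0],45],[[0,0,0],[-0.7,4.1,0.4],45]]'

```text
t: 22.2
tool_pos: [0.4976, 0.1886, 0.1904]
orientation: [-0.0, 0.032, 0.999, 0.0]
force: [1.6, -1.3, 0.7]
grip_width: 0.0703
```

Call:
apply_moves --rows '[[[0,0,0],[-0.7,4.1,0.4],45],[[0,0,0],[-0.7,4.1,0.4],45],[[0,0,0],[-0.7,4.1,0.4],45],[[0,0,0],[-0.7,4.1,0.4],45],[[0,0,0],[-0.5,3.5,0.4],45]]'

```text
t: 22.7
tool_pos: [0.5454, 0.3856, 0.1697]
orientation: [0.0, 0.032, 0.999, 0.0]
force: [-0.3, -0.6, 0.4]
grip_width: 0.0704
```

Run:
```python
from h import *
a=(.5255,.3925)
p,d=snap('side','s18',(180,200,330,340),5);caps(p,'side',d)
plan([(*a,.12,np.pi+psi)],45)
p,d=snap('top','t18',(160,150,300,290),5);caps(p,'top',d)
```

```text
side blue 60 [323.6 179.5] zmax 0.118 [ 0.6194 -0.0265  0.1149] [-0.0256 -0.048 ]
side blue 61 [303.9 193.9] zmax 0.119 [0.6303 0.073  0.1148] [-0.0211  0.052 ]
side red 90 [267.1 282.9] zmax 0.087 [0.5231 0.3955 0.0828] [-0.1487  0.367 ]
t 22.75 tcp [0.5461 0.3901 0.1692] F [-2.   2.7 -0.5] w 0.0705
[[-0.998, 0.0632, 0.0016], [0.0632, 0.998, 0.0025], [-0.0014, 0.0026, -1.0]] q [ 0.574  0.569  1.606  0.002  0.964 -0.934]
[[[0.001,0.001,0.0],[1.04,0.05,2.46],45],[[0.001,0.001,0.0],[1.04,0.05,2.46],45]]
top blue 99 [316.2 184. ] zmax 0.121 [0.6313 0.0686 0.1171] [-0.0198  0.0477]
top blue 103 [350.7 187.2] zmax 0.121 [ 0.6215 -0.0311  0.1168] [-0.0232 -0.0524]
top red 47 [207.5 222.3] zmax 0.088 [0.5252 0.3922 0.084 ] [-0.1464  0.3639]
```

View pics/s18.png

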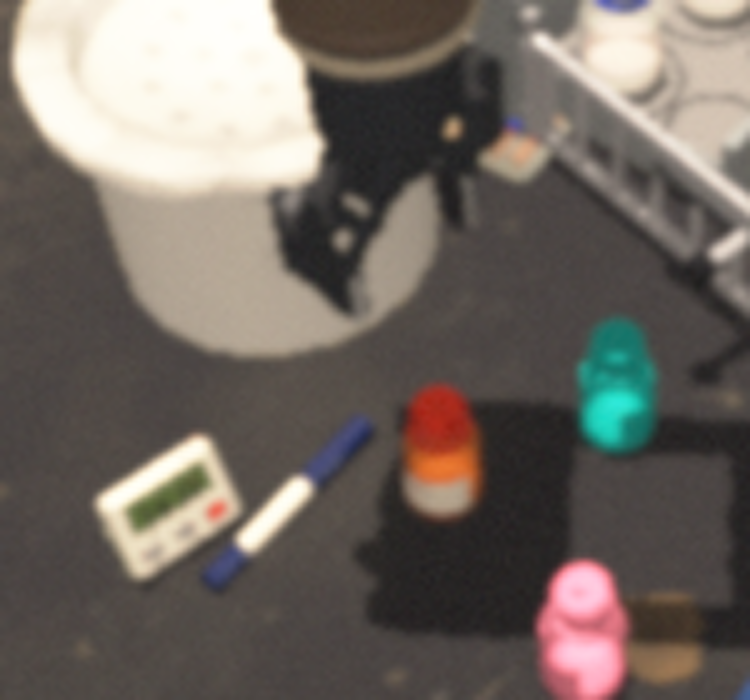

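View pics/t18.png

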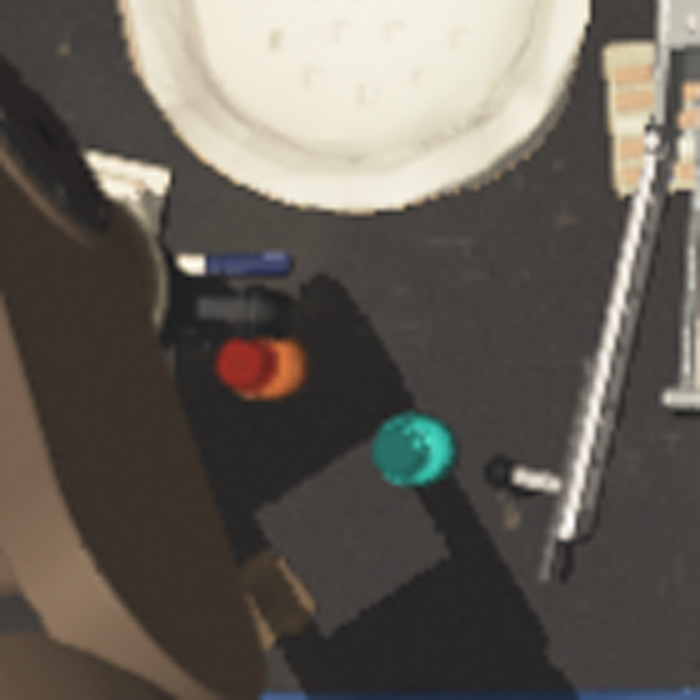

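Call:
apply_moves --rows '[[[0,0,0],[1.0,0.1,1.5],45],[[0,0,0],[1.0,0.1,2.0],45],[[0,0,0],[0,0,0.5],45],[[0,0,0],[0,0,0],45]]'

```text
t: 23.2
tool_pos: [0.5251, 0.3862, 0.1292]
orientation: [-0.0, 0.032, 0.999, -0.0]
force: [0.5, 0.4, 0.6]
grip_width: 0.0701
```

Run:
```python
from h import *
a=(.525,.3925)
plan([(*a,.026,np.pi+psi)],45,step=.025)
p,d=snap('side','s19',(220,230,310,320),7);caps(p,'side',d)
```

```text
t 23.2 tcp [0.5251 0.3862 0.1292] F [0.5 0.4 0.6] w 0.0701
[[-0.9979, 0.0647, -0.0009], [0.0647, 0.9979, -0.0007], [0.0008, -0.0008, -1.0]] q [ 0.588  0.591  1.681 -0.     0.87  -0.918]
[[[-0.0,-0.0,-0.0],[0.01,0.13,2.06],45],[[-0.0,-0.0,-0.0],[0.01,0.13,2.06],45],[[-0.0,-0.0,-0.0],[0.01,0.13,2.06],45],[[-0.0,-0.0,-0.0],[0.01,0.13,2.06],45],[[-0.0,-0.0,-0.0],[0.01,0.13,2.06],45]]
side blue 60 [323.6 179.5] zmax 0.119 [ 0.6193 -0.0282  0.1153] [-0.0256 -0.0496]
side blue 63 [303.9 193.8] zmax 0.118 [0.6302 0.0736 0.1147] [-0.0212  0.0526]
side red 82 [267.2 282.8] zmax 0.085 [0.5226 0.3956 0.0824] [-0.1491  0.3671]
```

View pics/s19.png

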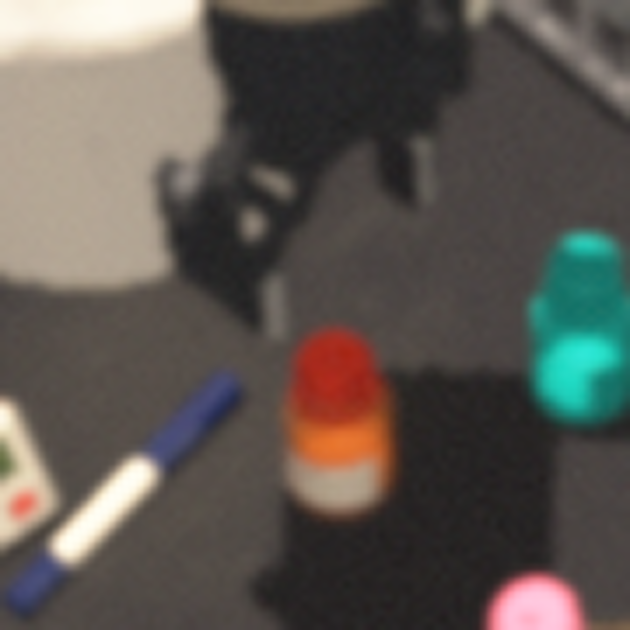

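Call:
apply_moves --rows '[[[0,0,0],[0,0.2,2.0],45],[[0,0,0],[0,0.2,2.0],45],[[0,0,0],[0,0.1,2.1],45],[[0,0,0],[0,0.1,2.1],45],[[0,0,0],[0,0,2.1],45]]'

```text
t: 23.75
tool_pos: [0.5271, 0.3931, 0.0269]
orientation: [0.001, 0.033, 0.999, 0.001]
force: [-1.2, 0.0, 0.1]
grip_width: 0.0704
```

Call:
apply_moves --rows '[[[0,0,0],[0,0,0],45],[[0,0,0],[0,0,0],255],[[0,0,0],[0,0,0],255],[[0,0,0],[0,0,0],255],[[0,0,0],[0,0,0],255]]'

```text
t: 24.25
tool_pos: [0.5268, 0.3931, 0.0284]
orientation: [0.001, 0.032, 0.999, 0.001]
force: [0.2, -3.9, 7.4]
grip_width: 0.0404
```

Call:
apply_moves --rows '[[[0,0,0],[0,0,-2.0],255],[[0,0,0],[0,0,-3.5],255],[[0,0,0],[0,0,-4.0],255],[[0,0,0],[0,0,-4.0],255],[[0,0,0],[0,0,-0.5],255]]'

```text
t: 24.75
tool_pos: [0.5282, 0.3944, 0.1729]
orientation: [0.004, 0.032, 0.999, 0.003]
force: [0.5, -0.3, -1.0]
grip_width: 0.0398
```

Run:
```python
from h import *
c=W(-.1035,.0495);print(c)
plan([(*c,.168,np.pi+psi)],255)
p,d=snap('side','s20',(180,160,330,320),4.8)
```

```text
[0.54787773 0.07571814]
t 24.75 tcp [0.5282 0.3944 0.1729] F [ 0.5 -0.3 -1. ] w 0.0398
[[-0.9979, 0.0647, 0.0074], [0.0647, 0.9979, 0.005], [-0.0071, 0.0055, -1.0]] q [ 0.595  0.546  1.638 -0.     0.948 -0.911]
[[[0.001,0.001,-0.0],[-0.5,-3.96,0.04],255],[[0.001,0.001,-0.0],[-0.5,-3.96,0.05],255],[[0.001,0.001,-0.0],[-0.5,-3.96,0.05],255],[[0.001,0.001,-0.0],[-0.5,-3.96,0.05],255],[[0.001,0.001,-0.0],[-0.5,-3.96,0.05],255]]
[[[0.001,0.001,-0.0],[-0.5,-3.96,0.06],255],[[0.001,0.001,-0.0],[-0.5,-3.96,0.06],255],[[0.001,0.001,-0.0],[-0.5,-3.96,0.06],255]]
```

View pics/s20.png

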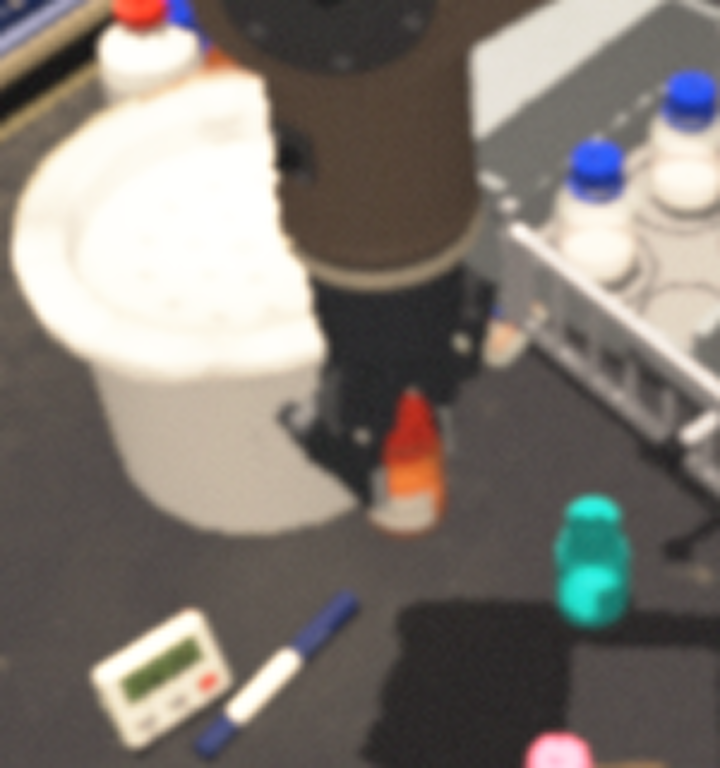

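Call:
apply_moves --rows '[[[0,0,0],[-0.5,-3.5,0],255],[[0,0,0],[-0.5,-4.0,0],255],[[0,0,0],[-0.5,-4.0,0],255],[[0,0,0],[-0.5,-4.0,0],255],[[0,0,0],[-0.5,-4.0,0],255]]'

```text
t: 25.3
tool_pos: [0.5373, 0.1948, 0.1658]
orientation: [-0.0, 0.032, 0.999, -0.0]
force: [0.5, 0.3, -1.8]
grip_width: 0.0397
```

Call:
apply_moves --rows '[[[0,0,0],[-0.5,-4.0,0],255],[[0,0,0],[-0.5,-4.0,0],255],[[0,0,0],[-0.5,-3.7,0],255],[[0,0,0],[0,0,0],255]]'

```text
t: 25.7
tool_pos: [0.545, 0.0749, 0.1658]
orientation: [-0.0, 0.034, 0.999, -0.0]
force: [-0.4, -0.4, -2.1]
grip_width: 0.0401
```

Run:
```python
from h import *
c=W(-.0985,.051);print(c)
plan([(*c,.046,np.pi+psi)],255,step=.03)
p,d=snap('side','s21',(200,100,380,240),4.4)
```

```text
[0.55296343 0.07689528]
t 25.7 tcp [0.545  0.0749 0.1658] F [-0.4 -0.4 -2.1] w 0.0401
[[-0.9977, 0.0679, -0.0008], [0.0679, 0.9977, -0.0008], [0.0008, -0.0008, -1.0]] q [ 8.200e-02  4.210e-01  1.892e+00 -1.000e-03  8.290e-01 -1.420e+00]
[[[-0.0,-0.0,-0.001],[-0.16,0.05,2.4],255],[[-0.0,-0.0,-0.001],[-0.16,0.05,2.4],255],[[-0.0,-0.0,-0.001],[-0.16,0.05,2.4],255],[[-0.0,-0.0,-0.001],[-0.16,0.05,2.4],255],[[-0.0,-0.0,-0.001],[-0.16,0.05,2.4],255]]
```

View pics/s21.png

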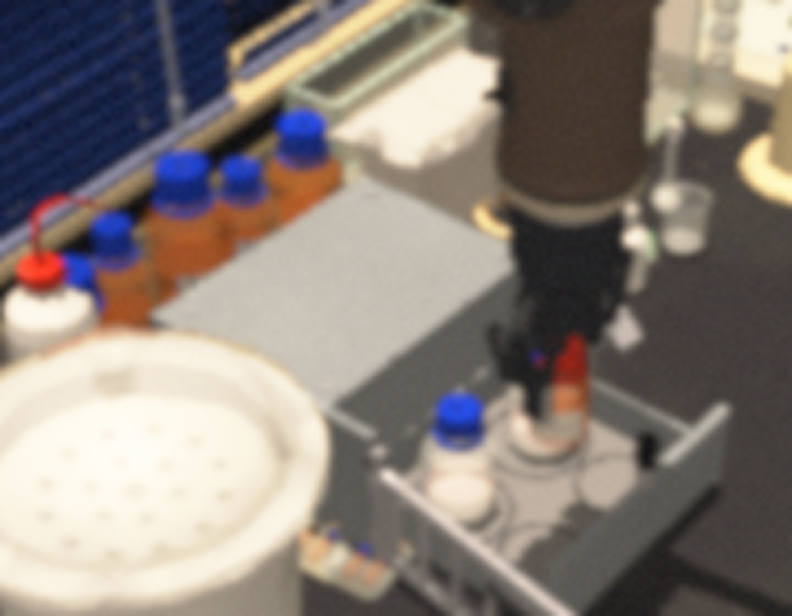

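Call:
apply_moves --rows '[[[0,0,0],[-0.4,0.1,2.4],255],[[0,0,0],[-0.3,0.1,2.4],255],[[0,0,0],[-0.1,0,2.4],255],[[0,0,0],[0,0,2.4],255],[[0,0,0],[0,0,1.9],255]]'

```text
t: 26.25
tool_pos: [0.5527, 0.0812, 0.0497]
orientation: [-0.001, 0.032, 0.999, 0.0]
force: [-0.3, -0.2, -2.0]
grip_width: 0.0395
```

Call:
apply_moves --rows '[[[0,0,0],[0,0,0.2],255],[[0,0,0],[0,0,0],255]]'

```text
t: 26.45
tool_pos: [0.553, 0.0809, 0.049]
orientation: [-0.001, 0.032, 0.999, -0.0]
force: [0.6, 0.4, -0.1]
grip_width: 0.04
```

Call:
apply_moves --rows '[[[0,0,0],[0,-0.4,0],255],[[0,0,0],[0,0,0.3],255],[[0,0,0],[0,0,0],255]]'

```text
t: 26.75
tool_pos: [0.5535, 0.0762, 0.0468]
orientation: [0.0, 0.033, 0.999, 0.0]
force: [-0.1, -0.3, -1.0]
grip_width: 0.0399
```

Call:
apply_moves --rows '[[[0,0,0],[0,0,0.2],255],[[0,0,0],[0,0,0],255]]'

```text
t: 26.95
tool_pos: [0.5532, 0.0762, 0.0443]
orientation: [0.0, 0.032, 0.999, 0.0]
force: [-0.4, -0.1, -1.7]
grip_width: 0.04
```

Call:
apply_moves --rows '[[[0,0,0],[0,0,0.2],255],[[0,0,0],[0,0,0],255]]'

```text
t: 27.15
tool_pos: [0.5534, 0.0762, 0.0424]
orientation: [0.0, 0.032, 0.999, 0.0]
force: [-0.9, 0.8, 1.1]
grip_width: 0.04
```

Call:
apply_moves --rows '[[[0,0,0],[0,0,0.1],255],[[0,0,0],[0,0,0],90],[[0,0,0],[0,0,0],90],[[0,0,0],[0,0,-1.0],90],[[0,0,0],[0,0,-3],90]]'

```text
t: 27.65
tool_pos: [0.5515, 0.0761, 0.0801]
orientation: [-0.002, 0.032, 0.999, -0.0]
force: [0.4, -0.0, 0.7]
grip_width: 0.055
```

Call:
apply_moves --rows '[[[0,0,0],[0,0,-4],90],[[0,0,0],[0,0,-4],90],[[0,0,0],[0,-2,-1],90],[[0,0,0],[0,-4.5,0],100],[[0,0,0],[0,-4.5,0],120]]'

```text
t: 28.15
tool_pos: [0.5462, -0.0342, 0.1727]
orientation: [0.001, 0.031, 1.0, -0.0]
force: [0.8, -0.9, -1.1]
grip_width: 0.0457
```

Call:
apply_moves --rows '[[[0,0,0],[0,-4.5,0],120],[[0,0,0],[0,-4.5,0],120]]'

```text
t: 28.35
tool_pos: [0.5399, -0.1249, 0.1721]
orientation: [0.0, 0.032, 0.999, -0.0]
force: [0.9, -0.5, -0.3]
grip_width: 0.0451
```

Run:
```python
from h import *
p,d=snap('side','s22',(200,100,420,300),3.6);caps(p,'side',d)
p,d=snap('top','t22',(220,110,420,260),4);caps(p,'top',d)
st()
P=cloud('top',d)[180:240,320:345].reshape(-1,3);q=P[(P[:,2]>.12)&(P[:,2]<.14)&(P[:,0]<.56)]
if len(q): 
  c=(np.percentile(q,5,0)+np.percentile(q,95,0))/2;print('knob',c,S(c),len(q))
```

```text
side blue 54 [323.1 179.1] zmax 0.117 [ 0.6206 -0.0274  0.1135] [-0.0243 -0.0487]
side blue 63 [303.6 193.6] zmax 0.118 [0.6307 0.0728 0.1146] [-0.0206  0.0519]
side red 57 [323.  209.9] zmax 0.101 [0.5497 0.0802 0.097 ] [-0.102   0.0541]
top blue 97 [316.2 183.9] zmax 0.121 [0.6323 0.0685 0.1168] [-0.0188  0.0477]
top blue 97 [350.6 187. ] zmax 0.122 [ 0.6214 -0.0305  0.1173] [-0.0233 -0.0518]
top red 34 [314.7 212.3] zmax 0.102 [0.5532 0.0749 0.0984] [-0.0982  0.0491]
t 28.45 tcp [ 0.54  -0.128  0.172] F [-0.4  0.6  0.4] w 0.0451
[[-0.9976, 0.0685, 0.0009], [0.0685, 0.9976, -0.0012], [-0.001, -0.0011, -1.0]] q [-2.870e-01  4.180e-01  1.878e+00 -1.000e-03  8.450e-01 -1.788e+00]
knob [0.49557991 0.02960687 0.12933285] [-1.527e-01  1.000e-04] 30
```

View pics/s22.png

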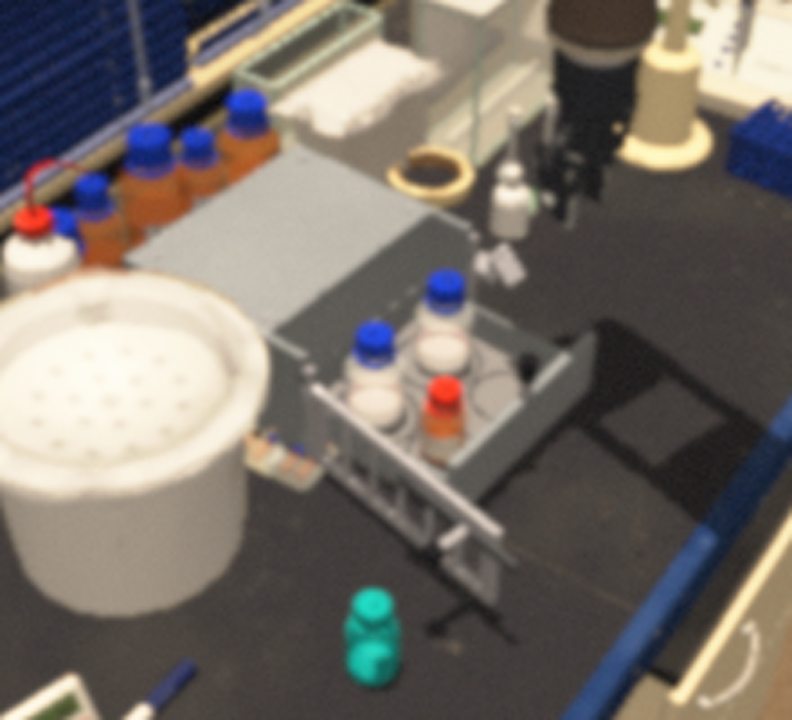

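View pics/t22.png

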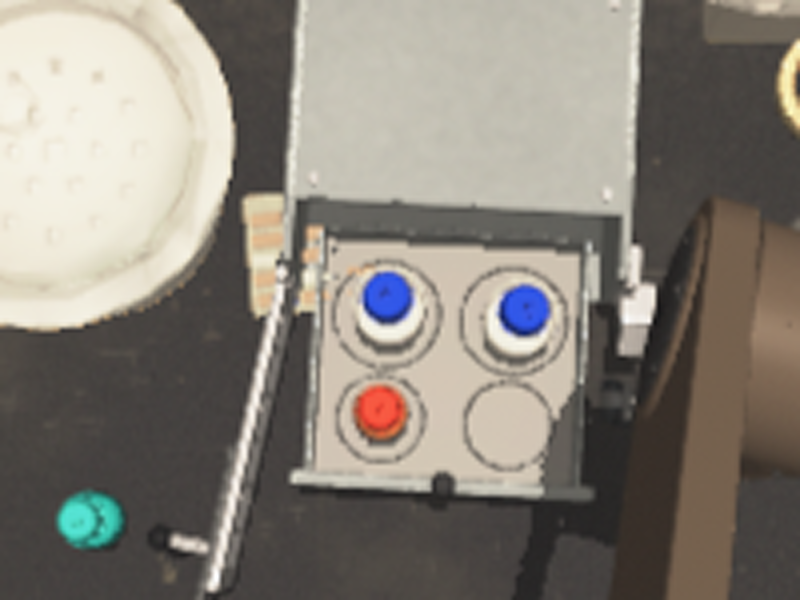

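Run:
```python
from h import *
k=W(-.155,0);print(k)
plan([(*k,.172,np.pi+psi)],120)
```

```text
[0.49331733 0.02961323]
t 28.45 tcp [ 0.54  -0.128  0.172] F [-0.4  0.6  0.4] w 0.0451
[[-0.9976, 0.0685, 0.0009], [0.0685, 0.9976, -0.0012], [-0.001, -0.0011, -1.0]] q [-2.870e-01  4.180e-01  1.878e+00 -1.000e-03  8.450e-01 -1.788e+00]
[[[-0.0,0.0,-0.001],[1.43,3.85,-0.0],120],[[-0.0,0.0,-0.001],[1.43,3.85,-0.0],120],[[-0.0,0.0,-0.001],[1.43,3.85,-0.0],120],[[-0.0,0.0,-0.001],[1.42,3.86,-0.0],120]]
```

Call:
apply_moves --rows '[[[0,0,0],[1.4,3.9,0],120],[[0,0,0],[1.4,3.9,0],120],[[0,0,0],[1.4,3.9,0],120],[[0,0,0],[1.4,3.8,0],120],[[0,0,0],[0,0,0],120]]'

```text
t: 28.95
tool_pos: [0.4925, 0.0388, 0.1717]
orientation: [-0.001, 0.031, 1.0, 0.0]
force: [-0.2, -0.2, -0.2]
grip_width: 0.0452
```

Run:
```python
from h import *
k=W(-.155,0)
plan([(*k,.099,np.pi+psi)],120,step=.025)
```

```text
t 28.95 tcp [0.4925 0.0388 0.1717] F [-0.2 -0.2 -0.2] w 0.0452
[[-0.9981, 0.0615, -0.001], [0.0615, 0.9981, 0.0007], [0.0011, 0.0007, -1.0]] q [ 1.700e-02  3.430e-01  2.009e+00  1.000e-03  7.910e-01 -1.493e+00]
[[[0.0,-0.0,0.001],[-0.05,-0.31,2.42],120],[[0.0,-0.0,0.001],[-0.05,-0.3,2.42],120],[[0.0,-0.0,0.001],[-0.05,-0.3,2.42],120]]
```

Call:
apply_moves --rows '[[[0,0,0],[0,0,0],120]]'

```text
t: 29.05
tool_pos: [0.4943, 0.036, 0.1718]
orientation: [0.0, 0.031, 1.0, -0.0]
force: [-0.1, 0.1, 0.4]
grip_width: 0.0452
```

Call:
apply_moves --rows '[[[0,0,0],[0,-0.4,0.5],120],[[0,0,0],[0,-0.1,2.0],120],[[0,0,0],[0,0,2.5],120],[[0,0,0],[0,0,2.2],120],[[0,0,0],[0,0,0],120]]'

```text
t: 29.55
tool_pos: [0.4926, 0.0287, 0.0969]
orientation: [-0.002, 0.033, 0.999, -0.0]
force: [-0.1, 1.1, 0.6]
grip_width: 0.0456
```

Call:
apply_moves --rows '[[[0,0,0],[0,0,0],255],[[0,0,0],[0,0,0],255],[[0,0,0],[0,0,0],255],[[0,0,0],[0,0,0],255]]'

```text
t: 29.95
tool_pos: [0.4952, 0.031, 0.1005]
orientation: [0.001, 0.033, 0.999, 0.001]
force: [2.1, 17.7, -5.6]
grip_width: 0.0167
```

Call:
apply_moves --rows '[[[0,0,0],[-0.3,0.1,0],255],[[0,0,0],[-0.6,0,0],255],[[0,0,0],[-0.9,0,0],255],[[0,0,0],[-1.2,0,0],255],[[0,0,0],[-1.2,0,0],255]]'

```text
t: 30.45
tool_pos: [0.5373, 0.0284, 0.1004]
orientation: [0.001, 0.032, 0.999, 0.0]
force: [-0.5, 5.9, 3.0]
grip_width: 0.0164
```

Call:
apply_moves --rows '[[[0,0,0],[-1.2,0,0],255],[[0,0,0],[-1.2,0,0],255],[[0,0,0],[-1.2,0,0],255],[[0,0,0],[-1.2,0,0],255],[[0,0,0],[-1.2,0,0],255]]'

```text
t: 30.95
tool_pos: [0.5972, 0.0244, 0.1004]
orientation: [0.001, 0.032, 0.999, 0.0]
force: [-0.4, 4.8, 1.5]
grip_width: 0.0162
```

Call:
apply_moves --rows '[[[0,0,0],[-1.2,0,0],255],[[0,0,0],[-1.2,0,0],255],[[0,0,0],[-1.2,0,0],255],[[0,0,0],[-1.0,0,0],255],[[0,0,0],[-0.8,0,0],255]]'

```text
t: 31.45
tool_pos: [0.6515, 0.0209, 0.1004]
orientation: [0.001, 0.032, 0.999, 0.0]
force: [-1.9, 4.9, 8.0]
grip_width: 0.0161
```

Call:
apply_moves --rows '[[[0,0,0],[-0.4,0,0],255],[[0,0,0],[-0.2,0,0],255],[[0,0,0],[0,0,0],255]]'

```text
t: 31.75
tool_pos: [0.6568, 0.0205, 0.1004]
orientation: [0.001, 0.032, 0.999, 0.0]
force: [-1.2, 3.9, 7.8]
grip_width: 0.0158
```

Run:
```python
from h import *
o,_=st();print(S(o['tool_pos']))
```

```text
t 31.75 tcp [0.6568 0.0205 0.1004] F [-1.2  3.9  7.8] w 0.0158
[[-0.9979, 0.0649, 0.0014], [0.0649, 0.9979, 0.0002], [-0.0014, 0.0003, -1.0]] q [-0.015  0.632  1.689  0.     0.819 -1.521]
[0.0088 0.0014]
```

Keep pushing gently until the stop shows as force.

Call:
apply_moves --rows '[[[0,0,0],[-0.2,0,0],255],[[0,0,0],[0,0,0],255]]'

```text
t: 31.95
tool_pos: [0.6569, 0.0205, 0.1003]
orientation: [-0.001, 0.032, 0.999, 0.0]
force: [-12.1, 5.2, 16.9]
grip_width: 0.0161
```

Call:
apply_moves --rows '[[[0,0,0],[-0.2,0,0],255],[[0,0,0],[0,0,0],255]]'

```text
t: 32.15
tool_pos: [0.6569, 0.0205, 0.1003]
orientation: [-0.003, 0.032, 0.999, 0.0]
force: [-23.5, 5.1, 26.6]
grip_width: 0.0163
```

Call:
apply_moves --rows '[[[0,0,0],[0.3,0,0],255],[[0,0,0],[0,0,0],120],[[0,0,0],[0,0,0],120],[[0,0,0],[0,0,-3],120],[[0,0,0],[0,0,-4],120]]'

```text
t: 32.65
tool_pos: [0.6557, 0.0201, 0.1681]
orientation: [-0.002, 0.032, 0.999, -0.0]
force: [-0.1, 1.3, 0.5]
grip_width: 0.0453
```

Call:
apply_moves --rows '[[[0,0,0],[3,-3,-1.5],120],[[0,0,0],[4,-3,0],120],[[0,0,0],[4,-3,0],120],[[0,0,0],[4,0,0],120],[[0,0,0],[0,0,0],120]]'

```text
t: 33.15
tool_pos: [0.4961, -0.0601, 0.1841]
orientation: [-0.002, 0.033, 0.999, 0.0]
force: [-0.2, 0.8, -0.3]
grip_width: 0.0454
```

Run:
```python
from h import *
p,d=snap('side','s23',(200,100,420,300),3.6);caps(p,'side',d)
p,d=snap('top','t23',(220,110,420,260),4);caps(p,'top',d)
st()
P=cloud('top',d)[165:195,322:350].reshape(-1,3);q=P[(P[:,2]>.12)&(P[:,2]<.14)&(P[:,0]<.672)]
if len(q): 
  c=(np.percentile(q,5,0)+np.percentile(q,95,0))/2;print('knob',c,S(c),len(q))
```

```text
side red 39 [285.4 190.3] zmax 0.098 [0.7063 0.0723 0.0944] [0.0548 0.0562]
t 33.25 tcp [ 0.5014 -0.0601  0.1848] F [0.4 0.4 0.2] w 0.0456
[[-0.9979, 0.0655, 0.001], [0.0655, 0.9979, -0.0003], [-0.0011, -0.0002, -1.0]] q [-0.179  0.337  1.975 -0.     0.828 -1.684]
knob [0.65636704 0.01903994 0.12926013] [ 0.0084 -0.0001] 32
```

View pics/s23.png

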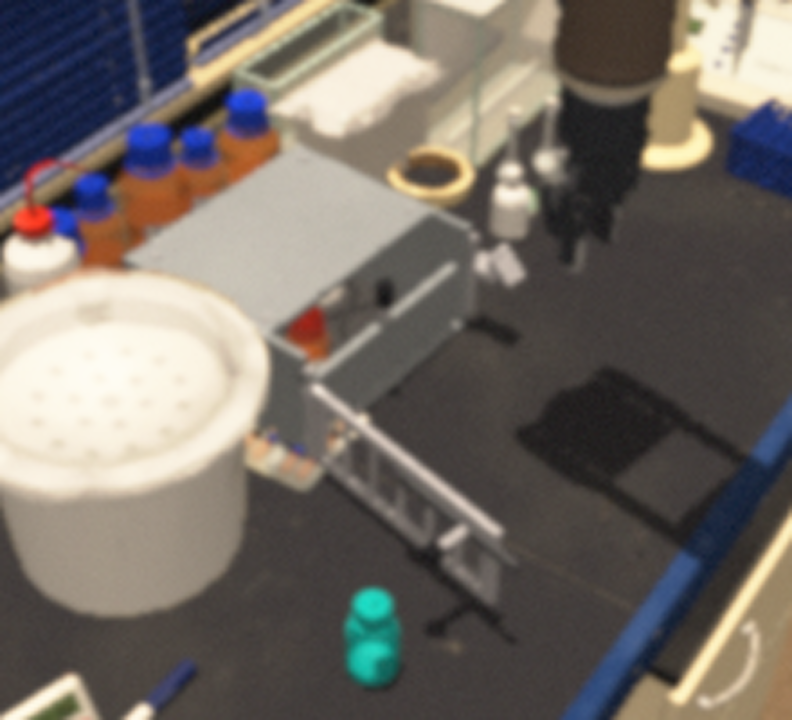

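View pics/t23.png

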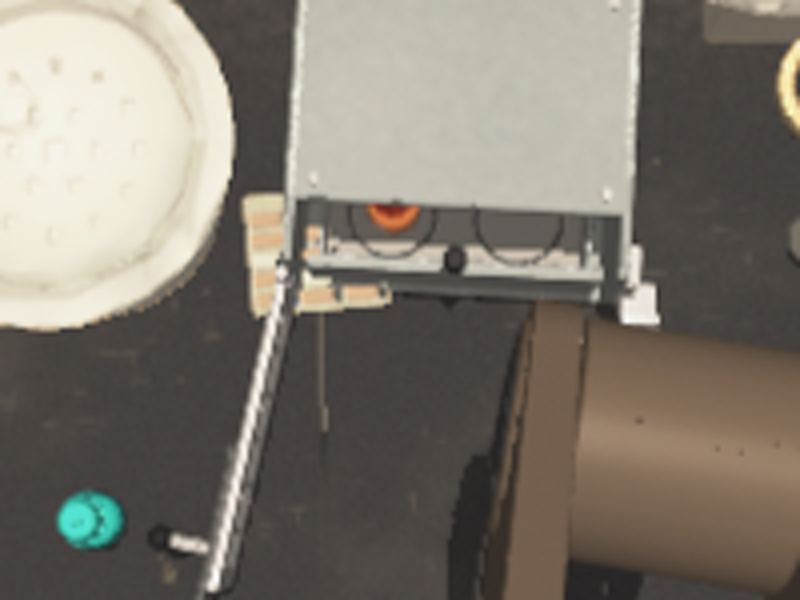

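Run:
```python
from h import *
b=ray('top',220+160/4-.4,110+537/4-.4,.093);print(b,S(b))
for th in(1.70,1.75,1.8):
    print(th,W(-.0075-.205*np.sin(th)-.046*np.cos(th),.1245-.205*np.cos(th)+.046*np.sin(th)))
plan([(.4595,.2375,.185,np.pi+psi-1.75)],120)
```

```text
[0.46075491 0.23559125 0.093     ] [-0.2007  0.2035]
1.7 [0.4561243  0.22892972]
1.75 [0.46058817 0.23843779]
1.8 [0.46552168 0.24771087]
t 33.25 tcp [ 0.5014 -0.0601  0.1848] F [0.4 0.4 0.2] w 0.0456
[[-0.9979, 0.0655, 0.001], [0.0655, 0.9979, -0.0003], [-0.0011, -0.0002, -1.0]] q [-0.179  0.337  1.975 -0.     0.828 -1.684]
[[[0.0,0.0,0.134],[0.47,2.26,-0.0],120],[[0.0,0.0,0.134],[0.77,2.18,-0.0],120],[[0.0,0.0,0.134],[1.06,2.06,-0.0],120],[[0.0,0.0,0.134],[1.32,1.9,-0.0],120],[[0.0,0.0,0.134],[1.56,1.7,-0.0],120]]
[[[0.0,0.0,0.134],[1.78,1.48,-0.0],120],[[0.0,0.0,0.134],[1.96,1.22,-0.0],120],[[0.0,0.0,0.134],[2.11,0.95,-0.0],120],[[0.0,0.0,0.134],[2.22,0.66,-0.0],120],[[0.0,0.0,0.134],[2.28,0.36,-0.0],120]]
[[[0.0,0.0,0.134],[2.31,0.05,-0.0],120],[[0.0,0.0,0.134],[2.3,-0.26,-0.0],120],[[0.0,0.0,0.134],[2.24,-0.57,-0.0],120]]
```

Call:
apply_moves --rows '[[[0,0,0.134],[0.5,2.3,0],120],[[0,0,0.134],[0.8,2.2,0],120],[[0,0,0.134],[1.1,2.1,0],120],[[0,0,0.134],[1.3,1.9,0],120],[[0,0,0.134],[1.6,1.7,0],120]]'

```text
t: 33.75
tool_pos: [0.4857, 0.0573, 0.1844]
orientation: [0.001, 0.362, 0.932, 0.0]
force: [0.2, -0.3, -0.1]
grip_width: 0.0452
```

Call:
apply_moves --rows '[[[0,0,0.134],[1.8,1.5,0],120],[[0,0,0.134],[2.0,1.2,0],120],[[0,0,0.134],[2.1,0.9,0],120],[[0,0,0.134],[2.2,0.7,0],120],[[0,0,0.134],[2.3,0.4,0],120]]'

```text
t: 34.25
tool_pos: [0.4689, 0.1726, 0.1844]
orientation: [0.0, 0.648, 0.762, 0.0]
force: [-0.0, -0.9, -0.1]
grip_width: 0.0453
```

Call:
apply_moves --rows '[[[0,0,0.134],[2.3,0,0],120],[[0,0,0.134],[2.3,-0.3,0],120],[[0,0,0.134],[2.2,-0.6,0],120],[[0,0,0],[0,0,0],120],[[0,0,0],[0,0,0],120]]'

```text
t: 34.75
tool_pos: [0.457, 0.2398, 0.1842]
orientation: [0.0, 0.784, 0.621, 0.0]
force: [0.5, -0.4, 0.0]
grip_width: 0.0453
```

Run:
```python
from h import *
plan([(.460,.237,.074,np.pi+psi-1.75)],120,step=.025)
p,d=snap('side','s24',(230,150,360,290),5.5)
```

```text
t 34.75 tcp [0.457  0.2398 0.1842] F [ 0.5 -0.4  0. ] w 0.0453
[[0.2299, 0.9732, 0.0005], [0.9732, -0.2299, 0.0], [0.0001, 0.0005, -1.0]] q [ 0.425  0.353  1.951 -0.     0.837  0.657]
[[[0.0,-0.0,0.002],[-0.04,0.07,2.2],120],[[0.0,-0.0,0.002],[-0.04,0.07,2.2],120],[[0.0,-0.0,0.002],[-0.04,0.07,2.2],120],[[0.0,-0.0,0.002],[-0.04,0.07,2.2],120],[[0.0,-0.0,0.002],[-0.04,0.07,2.2],120]]
```

View pics/s24.png

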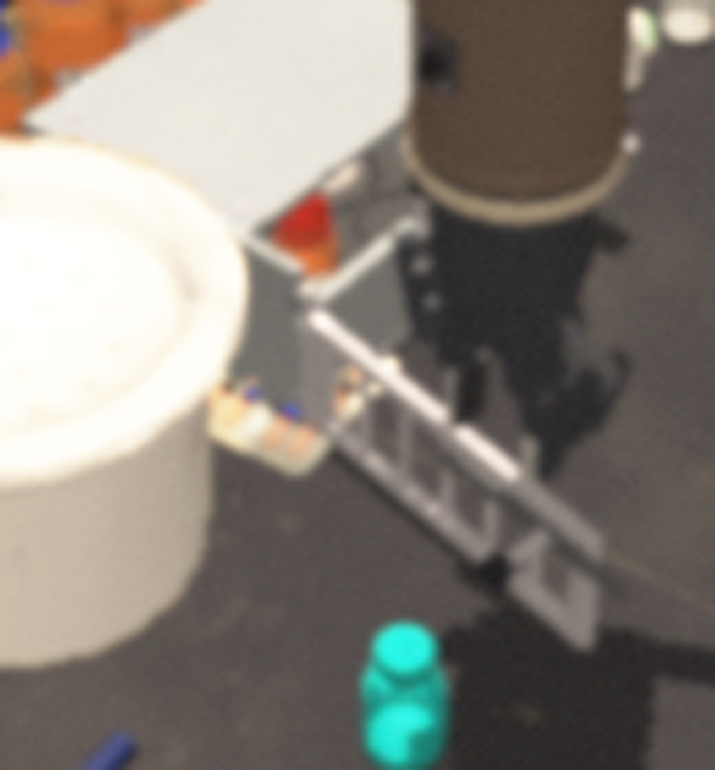

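Call:
apply_moves --rows '[[[0,0,0],[-0.1,0.2,2.2],120],[[0,0,0],[-0.1,0.1,2.2],120],[[0,0,0],[0,0,2.2],120],[[0,0,0],[0,0,2.2],120],[[0,0,0],[0,0,2.2],120]]'

```text
t: 35.3
tool_pos: [0.4594, 0.2356, 0.0735]
orientation: [0.0, 0.785, 0.619, 0.0]
force: [0.7, -0.1, -0.2]
grip_width: 0.045
```

Call:
apply_moves --rows '[[[0,0,0],[0,0,0],120],[[0,0,0],[0,0,0],255],[[0,0,0],[0,0,0],255],[[0,0,0],[0,0,0],255],[[0,0,0],[0,0,0],255]]'

```text
t: 35.8
tool_pos: [0.459, 0.2365, 0.0753]
orientation: [0.0, 0.785, 0.619, 0.001]
force: [-3.9, 0.8, 7.1]
grip_width: 0.0164
```

```bash
python3 -c "
from h import *
hinge()"
```

```text
t 35.8 tcp [0.459  0.2365 0.0753] F [-3.9  0.8  7.1] w 0.0164
[[0.2336, 0.9723, 0.0011], [0.9723, -0.2336, 0.0005], [0.0008, 0.001, -1.0]] q [0.417 0.52  2.037 0.    0.584 0.653]
implied hinge store [-0.0083  0.1239] yaw-rel 1.7425373369617274
theta from pos 1.737379149702284 r 0.20995201832799798 F tool [-0.1 -3.9 -7.1]
```

Call:
apply_moves --rows '[[[0,0,-0.14],[-2.9,-0.4,0],255],[[0,0,-0.14],[-2.9,-0.4,0],255],[[0,0,-0.14],[-2.9,-0.5,0],255],[[0,0,-0.14],[-2.9,-0.4,0],255],[[0,0,0],[0,0,0],255]]'

```text
t: 36.3
tool_pos: [0.4403, 0.12, 0.0753]
orientation: [0.001, 0.581, 0.814, 0.001]
force: [1.4, -0.4, 4.4]
grip_width: 0.0163
```

```bash
python3 -c "
from h import *
hinge()"
```

```text
t 36.3 tcp [0.4403 0.12   0.0753] F [ 1.4 -0.4  4.4] w 0.0163
[[-0.324, 0.946, 0.003], [0.946, 0.324, 0.0003], [-0.0007, 0.0029, -1.0]] q [ 2.000e-01  4.630e-01  2.171e+00 -1.000e-03  5.040e-01 -1.290e-01]
implied hinge store [-0.0067  0.123 ] yaw-rel 1.1768112966929676
theta from pos 1.1663594100635657 r 0.20911862662135097 F tool [-0.8  1.2 -4.4]
```

Call:
apply_moves --rows '[[[0,0,-0.14],[-2.9,-0.4,0],255],[[0,0,-0.14],[-2.9,-0.4,0],255],[[0,0,-0.14],[-2.9,-0.4,-0.7],255],[[0,0,-0.14],[-2.9,-0.3,-0.8],255],[[0,0,0],[0,0,0],255]]'

```text
t: 36.8
tool_pos: [0.487, 0.014, 0.0905]
orientation: [0.002, 0.335, 0.942, 0.0]
force: [3.5, 5.3, -4.6]
grip_width: 0.0167
```

```bash
python3 -c "
from h import *
hinge()"
```

```text
t 36.8 tcp [0.487  0.014  0.0905] F [ 3.5  5.3 -4.6] w 0.0167
[[-0.7762, 0.6305, 0.0031], [0.6305, 0.7762, -0.0006], [-0.0027, 0.0015, -1.0]] q [-3.300e-02  4.640e-01  2.094e+00 -1.000e-03  5.800e-01 -9.210e-01]
implied hinge store [-0.004   0.1244] yaw-rel 0.6182119873744392
theta from pos 0.6031722313124053 r 0.20754828353903582 F tool [0.6 6.3 4.6]
```

Call:
apply_moves --rows '[[[0,0,-0.14],[-2.9,-0.3,-0.6],255],[[0,0,-0.14],[-2.9,-0.4,-0.4],255],[[0,0,0],[0,0,0],255]]'

```text
t: 37.1
tool_pos: [0.5322, -0.0244, 0.1007]
orientation: [0.003, 0.2, 0.98, 0.0]
force: [5.2, 8.0, -2.2]
grip_width: 0.0161
```

```bash
python3 -c "
from h import *
hinge()
snap('side','s25',(260,130,360,205),7)"
```

```text
t 37.1 tcp [ 0.5322 -0.0244  0.1007] F [ 5.2  8.  -2.2] w 0.0161
[[-0.9199, 0.3922, 0.0062], [0.3922, 0.9199, -0.0005], [-0.0059, 0.002, -1.0]] q [-0.103  0.493  1.988  0.     0.655 -1.271]
implied hinge store [-0.0011  0.1266] yaw-rel 0.33903859775334455
theta from pos 0.3149200565257236 r 0.20513178690783151 F tool [-1.7  9.4  2.2]
```

View pics/s25.png

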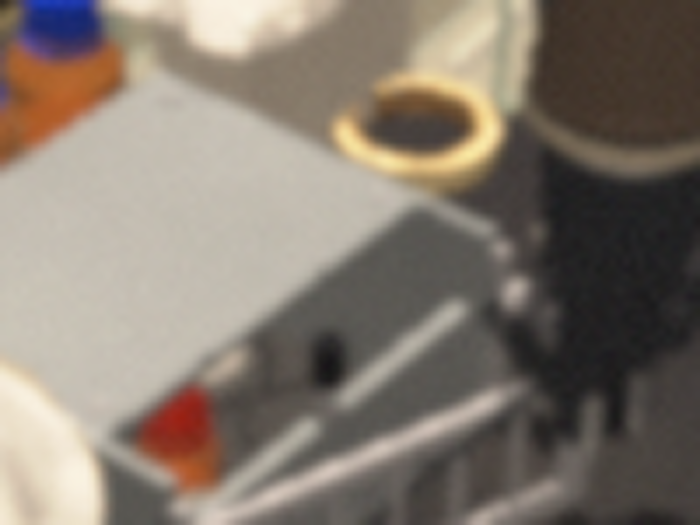

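Call:
apply_moves --rows '[[[0,0,-0.08],[-1.7,-0.3,0],255],[[0,0,-0.08],[-1.7,-0.3,0],255],[[0,0,-0.08],[-1.7,-0.4,0],255],[[0,0,0],[0,0,0],255]]'

```text
t: 37.55
tool_pos: [0.5762, -0.0477, 0.0999]
orientation: [0.002, 0.083, 0.997, 0.001]
force: [6.9, 17.7, -3.1]
grip_width: 0.0161
```

```bash
python3 -c "
from h import *
hinge()"
```

```text
t 37.55 tcp [ 0.5762 -0.0477  0.0999] F [ 6.9 17.7 -3.1] w 0.0161
[[-0.9862, 0.1653, 0.0047], [0.1653, 0.9862, 0.0014], [-0.0044, 0.0022, -1.0]] q [-0.136  0.543  1.883  0.003  0.711 -1.543]
implied hinge store [-0.0007  0.1274] yaw-rel 0.10204631430521394
theta from pos 0.07179411420902715 r 0.2056358431791501 F tool [-3.8 18.6  3.2]
```

Call:
apply_moves --rows '[[[0,0,-0.04],[-0.7,0.1,0],255],[[0,0,-0.03],[-0.6,0,0],255],[[0,0,0],[-0.2,0,0],255],[[0,0,0],[0,0,0],255]]'

```text
t: 37.95
tool_pos: [0.5881, -0.051, 0.1]
orientation: [0.0, 0.049, 0.999, -0.001]
force: [-3.2, -13.9, 6.5]
grip_width: 0.0161
```

```bash
python3 -c "
from h import *
hinge()
snap('side','s26',(260,130,360,205),7)"
```

```text
t 37.95 tcp [ 0.5881 -0.051   0.1   ] F [ -3.2 -13.9   6.5] w 0.0161
[[-0.9952, 0.0974, 0.0007], [0.0974, 0.9952, -0.0017], [-0.0008, -0.0016, -1.0]] q [-0.137  0.557  1.851 -0.002  0.732 -1.608]
implied hinge store [-0.0024  0.129 ] yaw-rel 0.033599155219434795
theta from pos 0.012285501825577916 r 0.20483598316702073 F tool [  1.9 -14.2  -6.5]
```

View pics/s26.png

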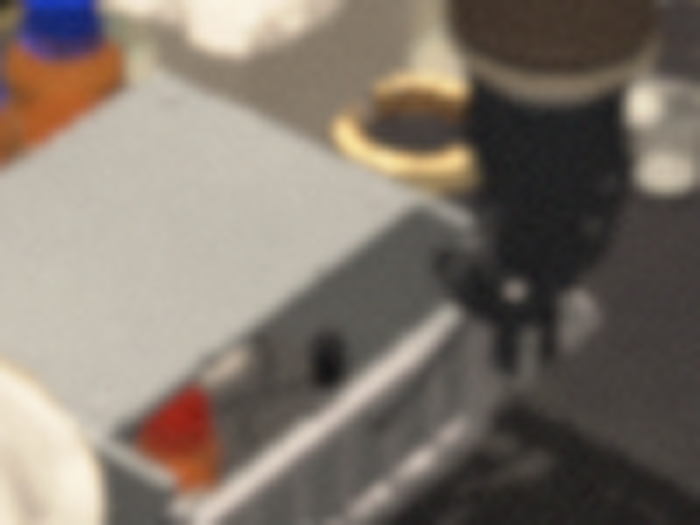

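Call:
apply_moves --rows '[[[0,0,-0.03],[-0.3,-0.1,0],255],[[0,0,0],[-0.3,0,0],255],[[0,0,0],[0,0,0],255]]'

```text
t: 38.3
tool_pos: [0.5904, -0.0519, 0.099]
orientation: [-0.003, 0.034, 0.999, -0.0]
force: [-17.4, -13.2, 8.2]
grip_width: 0.0162
```

Call:
apply_moves --rows '[[[0,0,0],[0.1,-0.1,0.6],255],[[0,0,0],[0,-0.1,0.6],255],[[0,0,0],[0,-0.1,0.6],255],[[0,0,0],[0,0,0.5],255],[[0,0,0],[0,0,0],255]]'

```text
t: 38.8
tool_pos: [0.59, -0.0549, 0.0759]
orientation: [-0.002, 0.034, 0.999, -0.0]
force: [-13.7, -13.4, 7.4]
grip_width: 0.0159
```

Call:
apply_moves --rows '[[[0,0,0],[0,0,0.2],255],[[0,0,0],[0,0,0],120],[[0,0,0],[0,0,0],120],[[0,0,0],[0,0,-2.5],120],[[0,0,0],[0,0,-4],120]]'

```text
t: 39.3
tool_pos: [0.591, -0.0538, 0.1382]
orientation: [-0.002, 0.034, 0.999, 0.0]
force: [0.8, -0.8, 0.0]
grip_width: 0.0455
```

Call:
apply_moves --rows '[[[0,0,0],[0,0,-4],120],[[0,0,0],[2,-4,-2],120],[[0,0,0],[2,-4.5,0],120],[[0,0,0],[2,-4.5,0],120],[[0,0,0],[2,-4.5,0],120]]'

```text
t: 39.8
tool_pos: [0.5003, -0.2247, 0.1999]
orientation: [0.001, 0.033, 0.999, -0.0]
force: [0.2, -0.4, 0.0]
grip_width: 0.0456
```

Call:
apply_moves --rows '[[[0,0,0],[0,-4.5,0],120],[[0,0,0],[0,-4.5,0],120],[[0,0,0],[0,0,0],120]]'

```text
t: 40.1
tool_pos: [0.495, -0.3184, 0.1998]
orientation: [0.001, 0.035, 0.999, -0.001]
force: [0.2, 0.5, 0.3]
grip_width: 0.0452
```

Run:
```python
from h import *
p,d=snap('side','s27',(240,120,350,220),7)
crop(p,180,100,440,350,2.3,'s27w')
p,d=snap('top','t27',(270,80,400,215),5)
b=ray('top',0,0,.09);st()
P=cloud('top',d)[165:195,322:350].reshape(-1,3);q=P[(P[:,2]>.12)&(P[:,2]<.14)&(P[:,0]<.672)]
if len(q): 
  c=(np.percentile(q,5,0)+np.percentile(q,95,0))/2;print('knob',c,S(c),len(q))
```

```text
t 40.2 tcp [ 0.4947 -0.3141  0.1993] F [-0.8  0.8  0.6] w 0.0451
[[-0.9976, 0.0692, 0.0002], [0.0692, 0.9976, 0.0001], [-0.0002, 0.0001, -1.0]] q [-0.618  0.426  1.781  0.     0.935 -2.119]
knob [0.65644566 0.01906681 0.12831069] [ 0.0085 -0.0001] 31
```

View pics/s27.png

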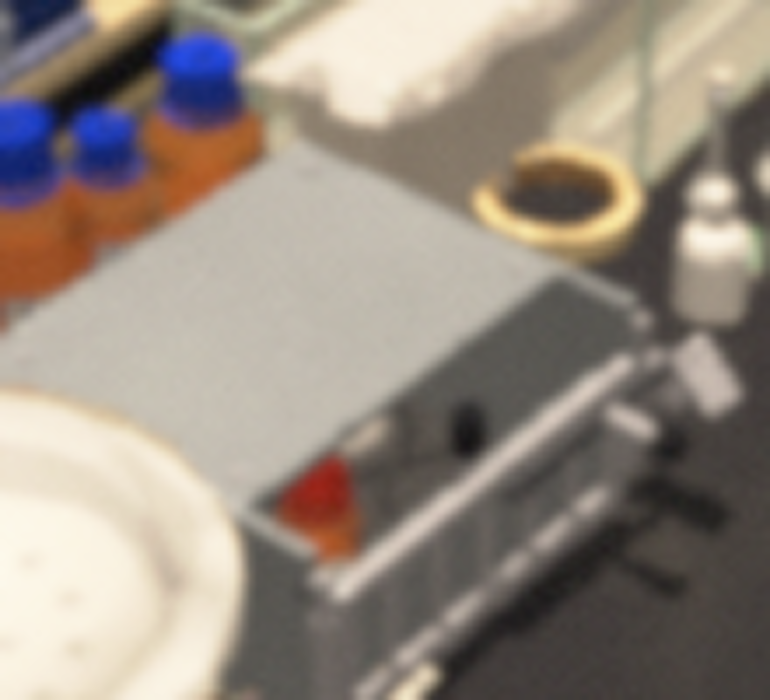

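View pics/t27.png

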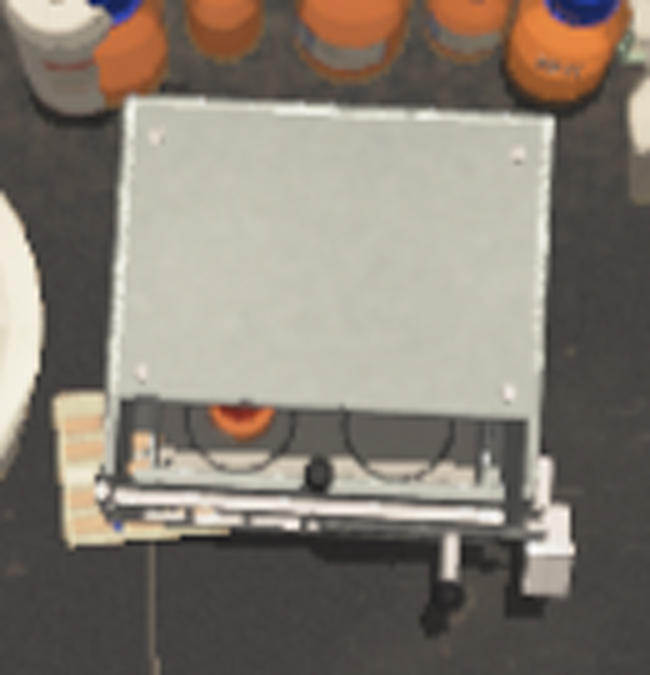

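View pics/s27w.png

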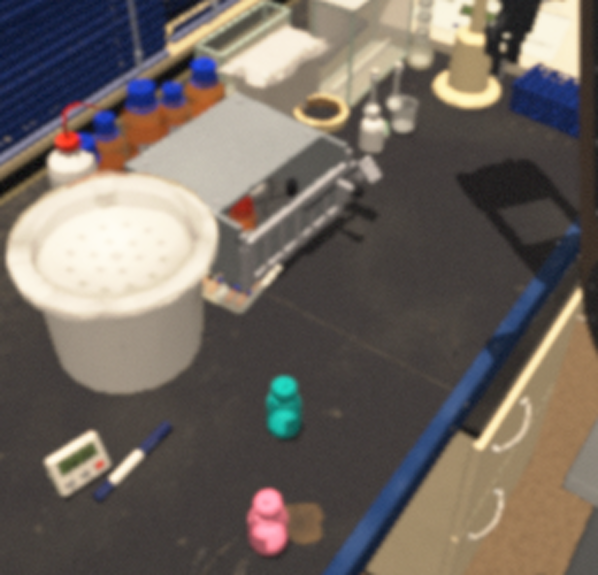

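```bash
python3 -c "
from h import *
robot.job_done()"
```

```text
the job is handed in; nothing more can be done
```

The store is closed with all three bottles inside, and I handed the job in at about 40 s. Only three were on the bench: two large clear and one small amber with a red cap.

I lifted the latch and opened the gate to about 1.75 rad, stopping short of 2.0 to stay clear of the turquoise look-alike. I then pulled the drawer fully out. The two large bottles went in rear left and rear right, and the small one in front left. It had been knocked a few centimetres aside while I was working, so I measured its position again before picking it up. Then I pushed the drawer home, shut the gate and lowered the latch bar.

- **Bottles:** before I closed the drawer, all three stood upright within about 5 mm of their circle centres. Afterwards the roof hides the large ones from above. The side view shows the red-capped bottle upright and only a glimpse of a large one.
- **Drawer, gate and latch:** the drawer knob reads 8.5 mm behind the front plane, the same as at the start. In the top view the gate and latch ball look the same as in the first picture, and the side view shows the bar down behind the catch.
- **Bystanders:** the dropper, beaker, timer, marker and look-alikes stand where they were, judged by eye from the pictures.

No check failed. The top and side cameras differed by up to about 5 mm on the cap positions.

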